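# Dose the adapter tray with rust-inhibitor tablets

## Task

Get the adapter tray ready for storage: thread the bronze thrust washer onto the tray's upright pin until it lies flat on the ledge, and shake all eight rust-inhibitor tablets out of the blue tin evenly over the three bays, so that every bay gets at least two, with none outside or piled above the rim. Lay the empty tin back in its sloping rest the way it lay, between the cheeks with the open end uphill, and leave the other tools on the bench where they are.

Things in the scene. Friction and masses are not known exactly. Their poses are not given: they have to be found in the camera images.
- tray: Dark green steel adapter tray, fixed. Origin: centre of the underside of its three-bay part, z up. 304 mm long (its y), 96 mm wide (x); floor 4 mm thick; outer walls and two cross dividers 4 mm thick, tops 32 mm above the bench. Three bays in a row along y, each 96 (y) x 88 (x) mm inside. Outside its -y end a ledge 70 x 68 mm, 10 mm high, carries the washer pin.
- bay_left (a point): Centre of the floor of the tray's +y bay (axes as the tray's).
- bay_mid (a point): Centre of the floor of the tray's middle bay.
- bay_right (a point): Centre of the floor of the tray's -y bay, the one next to the pin.
- pin_seat (a point): Foot of the steel washer pin, on the upper face of the ledge, 10 mm above the bench and 186 mm from the tray's origin along its -y. The pin is upright, 14 mm in diameter, 42 mm high with a coned tip.
- pin_top (a point): Tip of the washer pin, 52 mm above the bench.
- washer: Bronze thrust washer lying flat on the bench, 56 mm outside, 20 mm bore, 8 mm thick, about 150 g. Origin: centre of its underside, z along its axis.
- rest: Gun-metal rest for the tin, fixed. Origin: centre of its underside, z up; foot 130 x 60 mm. Its bed, 112 x 30 mm, slopes 10 degrees, rising towards the rest's -x. A heel stop at the low (+x) end stands 14 mm above the bed. Each end of the bed has a pair of cheeks 20 mm long, 12 mm above the bed, 41 mm apart; the middle 72 mm has none and is narrower than the tin, so fingers can pass.
- rest_home (a point): Middle of the rest's bed, 30 mm above the bench: the tin's origin belongs here.
- rest_mouth (a point): Point above the high end of the rest where tin_mouth belongs when the tin lies home.
- tin: Blue rectangular tablet tin (the shaker), orange band at its open end, cream label; lies on the rest's sloping bed, open end (-x) uphill. 112 mm long (x), 36 wide (y), 40 high (z), walls 3, about 140 g empty. Origin: centre of its underside. +x end closed. At the -x end an opening 30 mm wide, 28 high, its sill level with the inner floor; above it the end is closed.
- tin_mouth (a point): Middle of the opening's lower edge: 56 mm from the tin's origin along its -x, 3 mm above its underside. The tin is smooth inside, 30 mm wide and 34 high, so tablets come out over the floor one or two at a time. They slide by themselves on a slope above 22 to 31 degrees; on less they move only when shaken.
- socket: Bystander: rust-flecked steel spline socket standing on end, 40 mm diameter, 56 mm high. Origin: centre of its underside.
- extension: Bystander: chrome wobble extension lying on the bench, 150 mm long along its x, 19 mm thick. Origin: underside, mid-length.
- block: Bystander: gray cast-aluminum fixture block, 70 x 95 x 55 mm. Origin: centre of its underside.
- screwdriver: Bystander: screwdriver lying on the bench along its x. Origin: underside.
- tablet0: One of eight alike pale yellow pressed tablets, a rounded square 20 x 20 x 13 mm thick, 10 g. Origin: its centre; z is the thickness. The eight start in the tin in two layers of four, at its closed end.
- tablet1: One of eight alike pale yellow pressed tablets, a rounded square 20 x 20 x 13 mm thick, 10 g. Origin: its centre; z is the thickness.
- tablet2: One of eight alike pale yellow pressed tablets, a rounded square 20 x 20 x 13 mm thick, 10 g. Origin: its centre; z is the thickness.
- tablet3: One of eight alike pale yellow pressed tablets, a rounded square 20 x 20 x 13 mm thick, 10 g. Origin: its centre; z is the thickness.
- tablet4: One of eight alike pale yellow pressed tablets, a rounded square 20 x 20 x 13 mm thick, 10 g. Origin: its centre; z is the thickness.
- tablet5: One of eight alike pale yellow pressed tablets, a rounded square 20 x 20 x 13 mm thick, 10 g. Origin: its centre; z is the thickness.
- tablet6: One of eight alike pale yellow pressed tablets, a rounded square 20 x 20 x 13 mm thick, 10 g. Origin: its centre; z is the thickness.
- tablet7: One of eight alike pale yellow pressed tablets, a rounded square 20 x 20 x 13 mm thick, 10 g. Origin: its centre; z is the thickness.
Mind the look-alikes: they are no part of the job. Several things look just like the washer: the one meant starts farthest from the robot's base.

How it is judged (in metres and radians):
At the end, for the whole second after the job is handed in: All tablets at rest in the tray, below 45 mm, two or more in each bay (within 57 mm of its centre); washer flat on the ledge (4 mm), within 6 mm of the pin's axis; tin at rest home in its rest (underside centre within 12 mm, mouth 14 mm) (x of tablet0 in the frame of tray between -0.044 and 0.044 m and y of tablet0 in the frame of tray between -0.15 and 0.15 m and z of each of tablet0, tablet1, tablet2, tablet3, tablet4, tablet5, tablet6, tablet7 in the frame of tray below 0.045 m and linear speed of each of tablet0, tablet1, tablet2, tablet3, tablet4, tablet5, tablet6, tablet7, washer, tin below 0.03 m/s and x of tablet1 in the frame of tray between -0.044 and 0.044 m and y of tablet1 in the frame of tray between -0.15 and 0.15 m and x of tablet2 in the frame of tray between -0.044 and 0.044 m and y of tablet2 in the frame of tray between -0.15 and 0.15 m and x of tablet3 in the frame of tray between -0.044 and 0.044 m and y of tablet3 in the frame of tray between -0.15 and 0.15 m and x of tablet4 in the frame of tray between -0.044 and 0.044 m and y of tablet4 in the frame of tray between -0.15 and 0.15 m and x of tablet5 in the frame of tray between -0.044 and 0.044 m and y of tablet5 in the frame of tray between -0.15 and 0.15 m and x of tablet6 in the frame of tray between -0.044 and 0.044 m and y of tablet6 in the frame of tray between -0.15 and 0.15 m and x of tablet7 in the frame of tray between -0.044 and 0.044 m and y of tablet7 in the frame of tray between -0.15 and 0.15 m and ((horizontal distance between any of tablet0, tablet2, tablet4, tablet6 and bay_left below 0.0572 m and horizontal distance between any of tablet1, tablet3, tablet5, tablet7 and bay_left below 0.0572 m) or (horizontal distance between any of tablet0, tablet1, tablet4, tablet5 and bay_left below 0.0572 m and horizontal distance between any of tablet2, tablet3, tablet6, tablet7 and bay_left below 0.0572 m) or (horizontal distance between any of tablet0, tablet1, tablet2, tablet3 and bay_left below 0.0572 m and horizontal distance between any of tablet4, tablet5, tablet6, tablet7 and bay_left below 0.0572 m)) and ((horizontal distance between any of tablet0, tablet2, tablet4, tablet6 and bay_mid below 0.0572 m and horizontal distance between any of tablet1, tablet3, tablet5, tablet7 and bay_mid below 0.0572 m) or (horizontal distance between any of tablet0, tablet1, tablet4, tablet5 and bay_mid below 0.0572 m and horizontal distance between any of tablet2, tablet3, tablet6, tablet7 and bay_mid below 0.0572 m) or (horizontal distance between any of tablet0, tablet1, tablet2, tablet3 and bay_mid below 0.0572 m and horizontal distance between any of tablet4, tablet5, tablet6, tablet7 and bay_mid below 0.0572 m)) and ((horizontal distance between any of tablet0, tablet2, tablet4, tablet6 and bay_right below 0.0572 m and horizontal distance between any of tablet1, tablet3, tablet5, tablet7 and bay_right below 0.0572 m) or (horizontal distance between any of tablet0, tablet1, tablet4, tablet5 and bay_right below 0.0572 m and horizontal distance between any of tablet2, tablet3, tablet6, tablet7 and bay_right below 0.0572 m) or (horizontal distance between any of tablet0, tablet1, tablet2, tablet3 and bay_right below 0.0572 m and horizontal distance between any of tablet4, tablet5, tablet6, tablet7 and bay_right below 0.0572 m)) and horizontal distance between washer and pin_seat below 0.006 m and z of washer in the frame of pin_seat below 0.004 m and angle between washer's own z axis and vertical below 0.15 rad and distance between tin and rest_home below 0.012 m and distance between tin_mouth and rest_mouth below 0.014 m); the robot touches nothing.
It fails at once if The socket, extension, fixture block or screwdriver is moved by more than 25 mm (distance of any of socket, extension, block, screwdriver from where it was at the start of the episode above 0.025 m).
It also fails if it takes over 72 s, if anything falls off the work surface, if the arm or the gripper's body presses on something with over 40 N, if the wrist force passes 120 N, or if a joint passes its speed limit or range.

## Robot

A 6-joint arm with a two-finger parallel gripper is mounted at the origin on the work surface. World frame = base frame: x ahead of the robot, y to its left, z up, the work surface at z = 0. Lengths are in m, angles in degrees, forces in N, time in s.
With the tool pointing down it reaches from about 0.4 to 0.825 m from the base axis. Payload 7 kg.
Tool frame: the origin (TCP) lies midway between the tips of the shut fingers; the grasp point (between the pads) lies ctrl.grasp_offset behind it (ctrl.grasp_offset is the distance from the TCP to the grasp point, in m); z points along the fingers, y is the line along which they close (so a half turn about z gives the same grasp; the last joint's range is limited). The gripper opens to 88 mm and grips with 3 to 60 N. Pads are 19 mm wide; open, the fingers measure 130 mm over their backs; the gripper's body (78 mm by 193 mm) begins 47 mm behind the grasp point.
Start: joints at [88.929, 20.546, 0.682, 0, -70.136, -16.507], TCP at [0.204, 0.643, 0.227] pointing down, gripper open.
Joint ranges: [-176.03, 176.03], [-82.01, 121.73], [-58.28, 71.71], [-173.87, 95.51], [-174.79, -0.11], [-173.66, 173.66]. Speed limits (degrees/s): [136.94, 136.94, 172.46, 180, 180, 180].

## Interface

Orientations are given as [roll, pitch, yaw] about the fixed x, y, z axes, in that order (R = Rz(yaw) Ry(pitch) Rx(roll)).
In Python, from plant import ctrl gives the robot as it stands. The module is installed in compiled form; this text tells all that it offers.
- The arm moves only by the tool send_rows, never from a script. Its argument "increments" is a list that holds one entry, the list of rows, each a list of 4 numbers: the shift along the world's x, y, z normalised to -1 to 1, where 1 is 0.2 m, then the turn about the world's z normalised to -1 to 1, where 1 is 1.5 rad. In form: [[[x, y, z, roll], ...]]. A call has 1 to 12 rows; each row is the pose to reach, as a shift and turn from the pose commanded when the call began; what a row does not reach only later rows make up. A row lasts 1/8 s, in which the tool goes at most 62.5 mm and 10.7 degrees, less where a joint would pass 70% of its speed; a pose out of reach is approached as far as the arm can. A call with a number of a shift or a turn outside -1 to 1 is refused whole. A call with a gripper value outside its range is refused whole. "jaw" is the opening, from 0 (shut) to 1 (fully open), set as the call begins (left out, the last holds). The fingers move at their own pace and stop on an object; the grip force is fixed at half the most. Time passes only in rows, so rows that repeat a pose let the fingers close. It gives the time, the measured TCP pose, the force, the opening and the grip force at its end, in the units of the state.
- ctrl.get_obs(): the state, without advancing time (a new reading comes with each control period).
- ctrl.snapshot(name): name is "scene" or "side" or "wrist"; returns the picture (400x640x3 uint8, red, green, blue); there is no depth.
- ctrl.calibration(name): a dict with "mtx" (3x3 intrinsics, pixels), "k1" (the pictures are not rectified: a ray, as slopes to the right and down, at radius r is drawn at 1 + k1 r^2 times it, then the intrinsics apply), "eye" and "attitude" of the camera in the world. Camera axes: x right, y up, looking along -z (the intrinsics and any distortion apply to the point x, -y, -z); pixel columns grow to the right and rows downward; lengths in m; the calibration is good to about 2 mm. A picture is of the moment at which its call begins: read the wrist's pose just before it. calibration takes no time and is no camera call; for the wrist camera it gives the pose at the moment of the call.
- ctrl.close_job(): hands the job in; it is judged then, once.
Trained networks look in the newest picture that a camera, given by its name, has taken for a name from the list of things; names that differ only in an ending like _2 or _b are one class to them, and where a whole thing is asked for, a point or a joint stands for the part that bears it (a point fixed in the world has none). Each returns a list of dicts, best first, with "conf" (0 to 1); they miss things now and then, are a little off and sometimes report something else, mostly with a low value. They report only what shows in the picture. A call takes as long as a camera call. They do not tell look-alikes from the thing itself.
- ctrl.trace(thing, camera): "mask" (400x640 bool, what is visible of it) and "bbox" ([left, top, right, bottom] in pixels, round what is visible of it).
- ctrl.spot_point(thing, camera): "pixel" ([row, column] in pixels: a listed point, or the origin of a listed thing).
The state is a dict: "clock": time; "joint_pos": joint angles; "qvel": joint speeds; "tau": joint torques, N m; "tool_pos": TCP position; "orientation": TCP orientation; "force": force on the tool from outside, world axes, zero at the start; "moment": the same for the moment, N m; "opening": finger opening in m; "gripper_force": force on a finger pad.
Only numpy, scipy, OpenCV 4.12 (cv2) and the standard library are available. Lean on these libraries where they do the work, as an engineer would, in place of code of your own. Each camera call takes 0.05 s, during which the arm holds its last target. There are 200 camera calls.

## Working session

There is one attempt and no reset: what is moved stays moved. The work goes in short steps, Python scripts to look and compute and a tool call to move; the robot and the scene stay as the last step left them, time stands still between calls to the robot, and variables do not carry over. Pictures are saved under pics/ and viewed, at most 10 in all, crops included, and the job is handed in when it is done.

Besides the shell and the picture viewer there is one more tool, called after "Emit:" by a JSON object that holds its "name" and its "arguments". send_rows: Moves the arm, as the interface text tells. Its arguments: {"type":"object","properties":{"increments":{"type":"array"},"jaw":{"type":"number"}},"required":["increments"]}

```bash
mkdir -p pics
cat > h.py <<'E'
from plant import ctrl
import numpy as np, cv2
from scipy.optimize import least_squares
def save(cam,name):
    im=ctrl.snapshot(cam); cv2.imwrite('pics/'+name,im[:,:,::-1]); return im
def att(c):
    a=np.array(c['attitude'],float)
    if a.shape==(3,3): return a
    r,p,y=np.radians(a)
    from scipy.spatial.transform import Rotation as R
    return R.from_euler('xyz',[r,p,y]).as_matrix()
def ray(c,px):  # px row,col
    K=np.array(c['mtx']); d=np.array([(px[1]-K[0,2])/K[0,0],(px[0]-K[1,2])/K[1,1]])
    u=d.copy()
    for _ in range(20): u=d/(1+c['k1']*(u@u))
    v=att(c)@np.array([u[0],-u[1],-1]); return np.array(c['eye']),v/np.linalg.norm(v)
def plane(c,px,z):
    e,v=ray(c,px); return e+v*(z-e[2])/v[2]
def proj(c,P):
    K=np.array(c['mtx']); q=att(c).T@(np.array(P)-np.array(c['eye'])); u=np.array([q[0],-q[1]])/-q[2]
    u=u*(1+c['k1']*(u@u)); return np.array([K[1,1]*u[1]+K[1,2],K[0,0]*u[0]+K[0,2]])
def tri(obs): # list of (calib,px)
    A=np.zeros((3,3));b=np.zeros(3)
    for c,p in obs:
        e,v=ray(c,p);M=np.eye(3)-np.outer(v,v);A+=M;b+=M@e
    P=np.linalg.solve(A,b); res=[np.linalg.norm(np.cross(P-ray(c,p)[0],ray(c,p)[1])) for c,p in obs]
    return P,res
E
python3 - <<'E'
from h import *
np.set_printoptions(precision=4,suppress=True)
print(ctrl.get_obs(),ctrl.grasp_offset)
cs={}
for n in ['scene','side','wrist']:
    cs[n]=ctrl.calibration(n); print(n,cs[n]); save(n,n+'0.png')
for t in ['tray','bay_left','bay_mid','bay_right','pin_seat','pin_top','washer','rest','rest_home','rest_mouth','tin','tin_mouth','socket','extension','block','screwdriver']:
    o={}
    for n in ['scene','side']:
        r=ctrl.spot_point(t,n); o[n]=[(np.round(d['pixel'],1).tolist(),round(d['conf'],2)) for d in r[:4]]
    s=''
    if o['scene'] and o['side']: s=tri([(cs[n],o[n][0][0]) for n in o])
    print(t,o,s)
a=cv2.imread('pics/scene0.png');b=cv2.imread('pics/side0.png')
E
```

```text
{'clock': 0.0, 'joint_pos': array([ 88.9288,  20.592 ,   0.6338,  -0.0198, -70.1377, -16.5061]), 'qvel': array([-0.0024, -0.0397, -0.0404,  0.0316,  0.055 ,  0.0617]), 'tau': array([  0.0007, -58.2716,  29.3057,   6.9973,   0.0071,  -0.0001]), 'tool_pos': array([0.2037, 0.643 , 0.2256]), 'orientation': array([179.9027,  -0.0094, -17.584 ]), 'force': array([-0.8619, -0.081 ,  0.1844]), 'moment': array([-0.0757,  0.0353,  0.0579]), 'gripper_force': 0.0, 'opening': 0.08790955767696686} 0.0188
scene {'mtx': array([[415.381 ,   0.    , 320.9342],
       [  0.    , 415.381 , 202.9552],
       [  0.    ,   0.    ,   1.    ]]), 'k1': -0.07461731581511541, 'eye': array([1.1975, 0.5377, 0.8323]), 'attitude': array([ 48.1308,   0.0852, 122.6351])}
side {'mtx': array([[363.789 ,   0.    , 324.2628],
       [  0.    , 363.789 , 191.2518],
       [  0.    ,   0.    ,   1.    ]]), 'k1': -0.08100467893493883, 'eye': array([ 0.325 , -0.564 ,  0.7915]), 'attitude': array([ 41.9897,  -0.8231, -12.1279])}
wrist {'mtx': array([[311.5898,   0.    , 314.6404],
       [  0.    , 311.5898, 200.1006],
       
[... 2705 characters left out ...]
037,  0.083 , -0.009 ]), [np.float64(0.002969032524855332), np.float64(0.0029690325248554234)])
extension {'scene': [([275.1, 230.5], 0.85)], 'side': [([213.1, 437.7], 0.75)]} (array([ 0.7753, -0.0117,  0.0025]), [np.float64(0.006127547485951236), np.float64(0.006127547485951322)])
block {'scene': [([295.2, 283.8], 0.66), ([274.6, 436.6], 0.17)], 'side': [([172.7, 407.4], 0.58), ([148.9, 345.7], 0.21)]} (array([0.7499, 0.1455, 0.0097]), [np.float64(0.0009568946926409931), np.float64(0.0009568946926407246)])
screwdriver {'scene': [([276.1, 436.3], 0.69)], 'side': [([127.0, 306.9], 0.57)]} (array([0.4909, 0.4321, 0.0015]), [np.float64(0.0025906742316269913), np.float64(0.0025906742316268686)])
```

View pics/scene0.png

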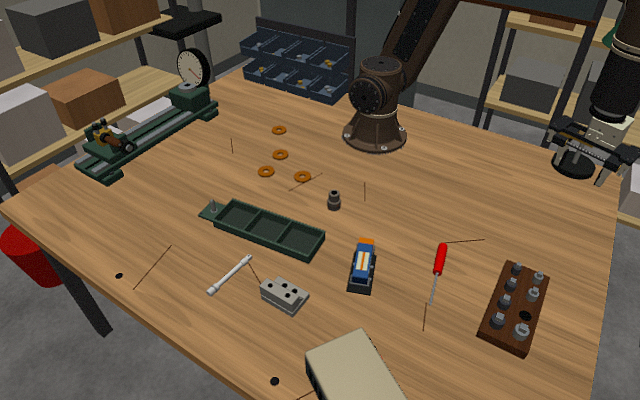

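View pics/side0.png

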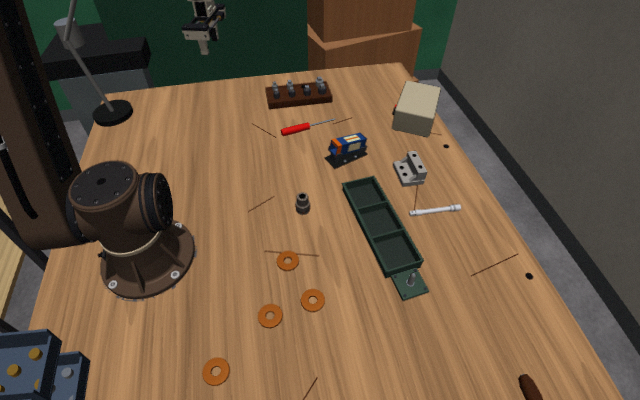

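Run:
```python
from h import *
np.set_printoptions(precision=4,suppress=True)
for n in ['scene','side']:
    c=ctrl.calibration(n)
    for d in ctrl.spot_point('washer',n)+ctrl.trace('washer',n):
        if 'pixel' in d: p=d['pixel']
        else:
            m=np.argwhere(d['mask']); p=m.mean(0)
        P=plane(c,p,0.004); print(n,'mask' in d,d['conf'],p,P[:2],np.hypot(*P[:2]))
c=ctrl.calibration('wrist');o=ctrl.get_obs()
print(plane(c,[200,320],0)-o['tool_pos'])
```

```text
scene False 0.68 [171.2, 267.1] [ 0.3836 -0.1942] 0.42996831685327935
scene False 0.66 [154.5, 279.3] [ 0.2866 -0.2173] 0.359651087707262
scene False 0.65 [128.9, 282.1] [ 0.1483 -0.3083] 0.34213007892388836
scene False 0.63 [178.0, 301.3] [ 0.3529 -0.0793] 0.3617332785501456
scene True 0.69 [129.6739 279.3478] [ 0.1582 -0.3138] 0.35138244141244734
scene True 0.65 [154.2016 280.155 ] [ 0.2836 -0.2158] 0.3563998134294303
scene True 0.45 [170.8091 265.6273] [ 0.3846 -0.1996] 0.4332605413263597
scene True 0.44 [175.7644 301.3621] [ 0.3433 -0.0857] 0.3538331298042258
scene True 0.36 [260.1549 362.3551] [0.5494 0.2488] 0.6031096866627169
side False 0.96 [313.8, 268.4] [ 0.2838 -0.2111] 0.3537261005498957
side False 0.58 [299.2, 311.1] [ 0.3846 -0.1954] 0.43142646889583763
side False 0.57 [260.4, 286.8] [ 0.3448 -0.0815] 0.35426030619842186
side False 0.56 [373.3, 214.5] [ 0.1602 -0.3179] 0.35597565803643644
side True 0.94 [371.3792 215.3375] [ 0.1621 -0.3144] 0.3536692759194657
side True 0.74 [315.553  269.9773] [ 0.2868 -0.2159] 0.35899954170715614
side True 0.6 [300.1019 312.1296] [ 0.3865 -0.1981] 0.4343409881913274
side True 0.59 [260.8436 287.5123] [ 0.3463 -0.0831] 0.3561444557334063
[-0.0391  0.0057 -0.2266]
```

Emit:
{"name": "send_rows", "arguments": {"increments": [[[1,-0.95,0,0.24],[1,-0.95,0,0.24],[1,-0.95,0,0.24],[1,-0.95,0,0.24],[1,-0.95,0,0.24]]], "jaw": 1}}

```text
clock: 2.58
tool_pos: [0.4058, 0.4511, 0.2269]
orientation: [-180.0, -0.0, 2.9]
force: [-0.4, 0.7, 0.1]
opening: 0.0879
gripper_force: 0.0
```

Emit:
{"name": "send_rows", "arguments": {"increments": [[[0.85,-0.95,0,0.236],[0.85,-0.95,0,0.236],[0.85,-0.95,0,0.236],[0.85,-0.95,0,0.236],[0.85,-0.95,0,0.236],[0.85,-0.95,0,0.236]]]}}

```text
clock: 3.32
tool_pos: [0.5741, 0.2628, 0.2264]
orientation: [-180.0, 0.0, 23.2]
force: [-1.1, 0.6, 0.2]
opening: 0.0878
gripper_force: 0.0
```

Run:
```python
from h import *
import pickle
np.set_printoptions(precision=4,suppress=True)
c=ctrl.calibration('wrist');o=ctrl.get_obs();print(o['clock'],o['tool_pos'],o['orientation'])
im=save('wrist','w1.png')
rec=[(c,im,{})]
for t in ['tin','tin_mouth','rest','rest_home','rest_mouth','bay_left','block']:
    r=ctrl.spot_point(t,'wrist'); print(t,[(np.round(d['pixel'],1),round(d['conf'],2)) for d in r[:3]]); rec[0][2][t]=r
pickle.dump(rec,open('v1.pkl','wb'))
```

```text
3.325 [0.5741 0.2628 0.2264] [-179.998     0.0156   23.2325]
tin [(array([164.7, 316.7]), 0.64)]
tin_mouth []
rest [(array([319.1, 387.9]), 0.26)]
rest_home []
rest_mouth []
bay_left []
block [(array([ 74.5, 468.7]), 0.97)]
```

View pics/w1.png

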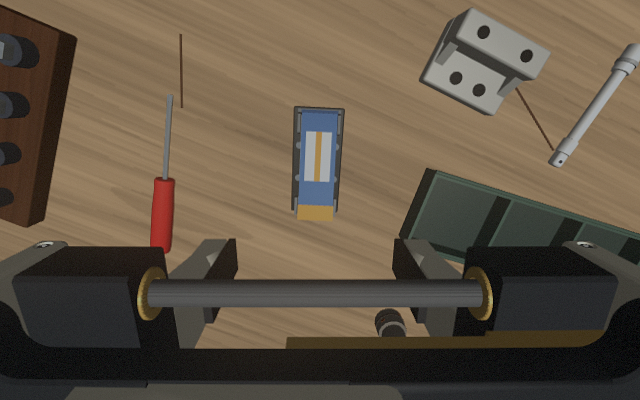

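Emit:
{"name": "send_rows", "arguments": {"increments": [[[0.05,-0.5,0,0],[0.05,-0.5,0,0],[0.05,-0.5,0,0]]]}}

```text
clock: 4.1
tool_pos: [0.5838, 0.1616, 0.2269]
orientation: [180.0, -0.0, 23.2]
force: [0.0, 0.6, -0.5]
opening: 0.0876
gripper_force: 0.0
```

```bash
cat >> h.py <<'E'
from scipy.optimize import minimize
def boxpts(x,y,z,yaw,tilt,L=.112,W=.036,H=.040):
    from scipy.spatial.transform import Rotation as R
    q=R.from_euler('xyz',[0,tilt,yaw],degrees=True).as_matrix()
    return np.array([q@np.array([a*L/2,b*W/2,h*H])+[x,y,z] for a in(-1,1) for b in(-1,1) for h in(0,1)])
def hull(c,P,s=4):
    q=np.array([proj(c,p)[::-1] for p in P],np.float32); h=cv2.convexHull(q)
    m=np.zeros((400*s,640*s),np.uint8); cv2.fillConvexPoly(m,np.round((h+.5)*s-.5).astype(np.int32),1)
    return cv2.resize(m.astype(np.float32),(640,400),interpolation=cv2.INTER_AREA)
def fitbox(views,x0,free,**k):
    x0=np.array(x0,float); sc=np.array([.004,.004,.004,3,3])
    def f(u):
        x=x0.copy(); x[free]+=u*sc[free]; e=0
        for c,m in views: e+=np.abs(hull(c,boxpts(*x,**k))-m).sum()/m.sum()
        return e
    r=minimize(f,np.zeros(len(free)),method='Nelder-Mead',options=dict(xatol=.02,fatol=1e-4,initial_simplex=np.vstack([np.zeros(len(free)),np.eye(len(free))])))
    x=x0.copy();x[free]+=r.x*sc[free]; return x,r.fun/len(views)
E
python3 - <<'E'
from h import *
import pickle
np.set_printoptions(precision=4,suppress=True)
rec=pickle.load(open('v1.pkl','rb'))
c=ctrl.calibration('wrist');o=ctrl.get_obs();print(o['clock'],o['tool_pos'],o['orientation'])
im=save('wrist','w2.png'); D={}
for t in ['tin','rest','tin_mouth','bay_left','bay_mid','block']:
    r=ctrl.spot_point(t,'wrist'); D[t]=r; print(t,[(np.round(d['pixel'],1),round(d['conf'],2)) for d in r[:3]])
T={t:ctrl.trace(t,'wrist') for t in ['tin','rest','block','tray']}
for t in T: print(t,[(d['conf'],d['bbox']) for d in T[t][:3]])
rec.append((c,im,D,T))
cs=ctrl.calibration('scene'); cd=ctrl.calibration('side'); ctrl.snapshot('scene')
pickle.dump(rec,open('v1.pkl','wb'))
def colmask(im):
    h=cv2.cvtColor(im,cv2.COLOR_RGB2HSV).astype(int)
    return h
for c,im,*_ in rec:
    h=colmask(im); blue=(h[:,:,0]>95)&(h[:,:,0]<130)&(h[:,:,1]>90)&(h[:,:,2]>60)
    n,l,s,ce=cv2.connectedComponentsWithStats(blue.astype(np.uint8)); print([(s[i].tolist(),ce[i]) for i in range(1,n) if s[i][4]>200])
m=T['tin'][0]['mask'].astype(np.float32)
print(fitbox([(c,m)],[.587,.272,.03,23,10],[0,1,3]))
print(fitbox([(c,m)],[.587,.272,.03,23,10],[0,1,2,3]))
E
```

```text
4.1 [0.5838 0.1616 0.2269] [179.9985  -0.0143  23.2141]
tin [(array([138.1, 230.9]), 0.97)]
rest [(array([138.4, 238.1]), 0.73), (array([ 79.3, 508.6]), 0.38)]
tin_mouth [(array([188.2, 227.5]), 0.74)]
bay_left [(array([190.7, 377.2]), 0.87)]
bay_mid [(array([213.1, 448.5]), 0.84)]
block [(array([ 43.8, 382.2]), 0.87), (array([139.2, 237.4]), 0.52)]
tin [(0.73, [202.4, 74.4, 247.2, 192.4])]
rest [(0.78, [246.3, 80.7, 262.1, 189.6])]
block [(0.74, [335.3, 3.3, 455.1, 88.4])]
tray [(0.93, [324.6, 142.6, 610.8, 261.8])]
[([299, 110, 39, 95, 1892], array([317.2553, 157.0904]))]
[([203, 77, 37, 99, 2081], array([220.8779, 126.2907]))]
(array([ 0.5861,  0.2665,  0.03  , 19.8092, 10.    ]), np.float64(0.02428634837269783))
(array([ 0.5866,  0.2659,  0.0333, 20.2468, 10.    ]), np.float64(0.02433573640882969))
```

View pics/w2.png

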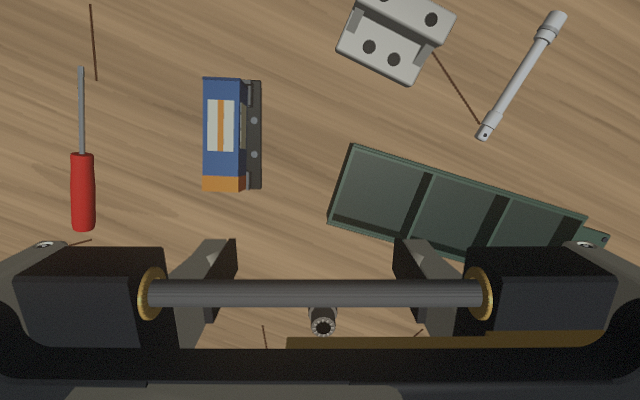

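Run:
```python
from h import *
import pickle
np.set_printoptions(precision=4,suppress=True)
rec=pickle.load(open('v1.pkl','rb'))
V=[]
for (c,im,*_),bb in zip(rec,[(100,225,290,348),(70,198,198,250)]):
    h=cv2.cvtColor(im,cv2.COLOR_RGB2HSV).astype(int)
    m=((h[:,:,0]>95)&(h[:,:,0]<130)&(h[:,:,1]>90)&(h[:,:,2]>60))|((h[:,:,0]>10)&(h[:,:,0]<25)&(h[:,:,1]>150)&(h[:,:,2]>120))
    z=np.zeros_like(m); z[bb[0]:bb[1],bb[2]:bb[3]]=m[bb[0]:bb[1],bb[2]:bb[3]]
    pts=np.argwhere(z)[:,::-1].astype(np.int32); hu=cv2.convexHull(pts); k=np.zeros((400,640),np.uint8); cv2.fillConvexPoly(k,hu,1); V.append((c,k.astype(np.float32))); print(pts.min(0),pts.max(0),k.sum())
V[1]=(V[1][0],rec[1][3]['tin'][0]['mask'].astype(np.float32))
print(fitbox(V,[.586,.266,.03,20,10],[0,1,3]))
print(fitbox(V,[.586,.266,.03,20,10],[0,1,2,3]))
print(fitbox(V[:1],[.586,.266,.03,20,10],[0,1,3]))
c=rec[1][0]
for t in ['bay_left','bay_mid']: print(t,plane(c,rec[1][2][t][0]['pixel'],.004))
# tray left end corners in w2
for p in [(143,352),(222,327),(214,588)]: print(p,plane(c,p,.032))
print('block',plane(c,rec[1][2]['block'][0]['pixel'],0))
for p in [(86,411),(47,336),(2,356),(8,456)]: print(plane(c,p,.03 if p[0]==47 else .055))
```

```text
[299 110] [337 205] 3383
[202  77] [239 191] 4238
(array([ 0.5863,  0.2666,  0.03  , 20.1609, 10.    ]), np.float64(0.09689630568027496))
(array([ 0.5863,  0.2666,  0.0298, 19.8825, 10.    ]), np.float64(0.0986185222864151))
(array([ 0.5867,  0.2666,  0.03  , 20.61  , 10.    ]), np.float64(0.16878509521484375))
bay_left [0.592  0.0792 0.004 ]
bay_mid [ 0.6016 -0.0199  0.004 ]
(143, 352) [0.6354 0.1386 0.032 ]
(222, 327) [0.5375 0.1259 0.032 ]
(214, 588) [ 0.6725 -0.1629  0.032 ]
block [0.7471 0.1496 0.    ]
[0.7114 0.1122 0.055 ]
[0.7183 0.1958 0.03  ]
[0.7565 0.1945 0.055 ]
[0.7896 0.1062 0.055 ]
```

Emit:
{"name": "send_rows", "arguments": {"increments": [[[0.054,0.54,-0.2,-0.035],[0.054,0.54,-0.3,-0.035],[0.054,0.54,-0.5,-0.035],[0.054,0.54,-0.75,-0.035],[0.054,0.54,-0.97,-0.035],[0.054,0.54,-0.97,-0.035]]]}}

```text
clock: 5.45
tool_pos: [0.5924, 0.2698, 0.029]
orientation: [179.9, 0.4, 20.3]
force: [-0.2, 0.2, 0.3]
opening: 0.0875
gripper_force: 0.0
```

Emit:
{"name": "send_rows", "arguments": {"increments": [[[0,0,0,0],[0,0,0,0],[0,0,0,0],[0,0,0,0],[0,0,0,0],[0,0,0,0]]], "jaw": 0.2}}

```text
clock: 6.2
tool_pos: [0.5948, 0.2714, 0.0328]
orientation: [180.0, -0.0, 20.3]
force: [-0.1, -0.5, 1.9]
opening: 0.0358
gripper_force: 30.0
```

Emit:
{"name": "send_rows", "arguments": {"increments": [[[0,0,0.1,0],[0,0,0.25,-0.04],[0,-0.04,0.25,-0.08],[0.02,-0.12,0.25,-0.12],[0.05,-0.24,0.25,-0.15],[0.08,-0.4,0.25,-0.15],[0.12,-0.58,0.25,-0.15],[0.16,-0.76,0.25,-0.15],[0.18,-0.9,0.25,-0.15],[0.2,-1,0.25,-0.15]]]}}

```text
clock: 7.45
tool_pos: [0.6344, 0.0686, 0.0819]
orientation: [180.0, 0.1, 7.3]
force: [0.7, -0.1, -2.6]
opening: 0.0354
gripper_force: 30.0
```

Emit:
{"name": "send_rows", "arguments": {"increments": [[[0.02,-0.1,0,0],[0.06,-0.24,0,0],[0.1,-0.42,0,0],[0.14,-0.6,0,0],[0.18,-0.75,0,0],[0.21,-0.86,0,0],[0.22,-0.9,-0.05,0],[0.22,-0.905,-0.1,0],[0.22,-0.905,-0.135,0],[0.22,-0.905,-0.135,0]]]}}

```text
clock: 8.7
tool_pos: [0.678, -0.1087, 0.0545]
orientation: [-180.0, 0.1, 7.5]
force: [0.2, -0.3, -1.8]
opening: 0.0362
gripper_force: 30.0
```

```bash
cat > tabs.py <<'E'
import sys
from h import *
np.set_printoptions(precision=3,suppress=True)
O=np.array([.6061,-.0184]);X=np.array([.9917,.1288]);Y=np.array([-.1288,.9917])
def look(name=None,cams=('side','scene')):
    o=ctrl.get_obs(); d=o['tool_pos'][:2]-O
    print('t',round(o['clock'],2),o['tool_pos'],o['orientation'],'tray xy',d@X,d@Y,'open',o['opening'])
    for cam in cams:
        c=ctrl.calibration(cam); im=ctrl.snapshot(cam); seen=[]
        for d in ctrl.spot_point('tablet0',cam):
            P=plane(c,d['pixel'],.0105)[:2]-O; print(cam,round(d['conf'],2),np.round(d['pixel'],1),'tray',P@X,P@Y)
        if name: cv2.imwrite(f'pics/{name}_{cam}.png',cv2.resize(im[150:330,200:440,::-1] if cam=='side' else im[160:320,180:380,::-1],None,fx=3,fy=3,interpolation=cv2.INTER_CUBIC))
if __name__=='__main__': look(*sys.argv[1:2])
E
python3 tabs.py a
```

```text
t 8.7 [ 0.678 -0.109  0.055] [-179.991    0.098    7.488] tray xy 0.05971216418145799 -0.09881455354637238 open 0.03615073759757619
side 0.36 [224.8 377.4] tray -0.009060674972920492 -0.005886863516709624
```

View pics/a_side.png

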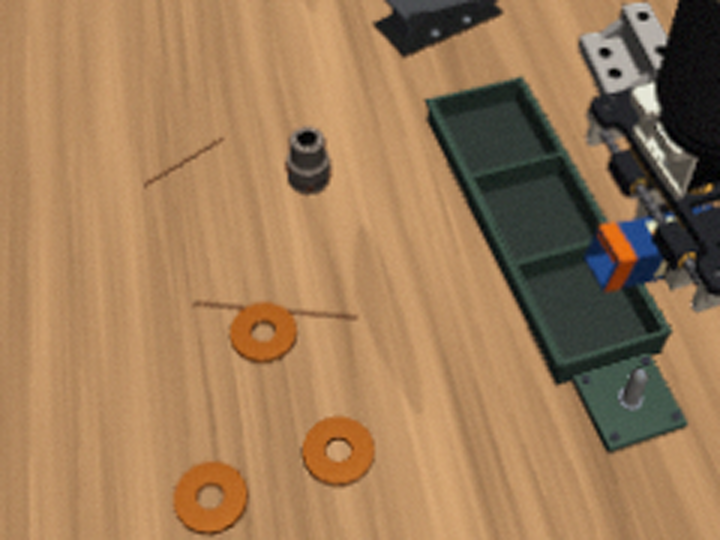

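Emit:
{"name": "send_rows", "arguments": {"increments": [[[-0.03,-0.004,0,0],[-0.09,-0.012,0,0],[-0.178,-0.023,0,0],[0.045,0.006,0,0],[0.203,0.026,0,0],[0.302,0.039,0,0],[0.352,0.046,0,0],[0.352,0.046,0,0]]]}}

```text
clock: 9.9
tool_pos: [0.7486, -0.1004, 0.0552]
orientation: [-180.0, 0.0, 7.4]
force: [-0.8, -0.0, -2.3]
opening: 0.0357
gripper_force: 30.0
```

```bash
python3 tabs.py b
```

```text
t 9.9 [ 0.749 -0.1    0.055] [-179.992    0.034    7.425] tray xy 0.13076564267350918 -0.09965326936609685 open 0.03574216931361985
```

View pics/b_side.png

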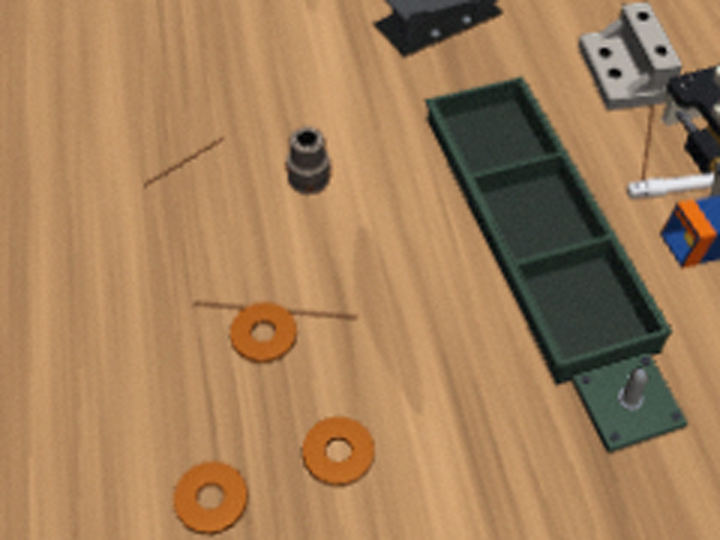

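Emit:
{"name": "send_rows", "arguments": {"increments": [[[-0.04,-0.005,0,0],[-0.119,-0.015,0,0],[-0.228,-0.03,0,0],[-0.337,-0.044,0,0],[-0.451,-0.059,0,0],[-0.55,-0.071,0,0],[-0.342,-0.044,0,0],[-0.223,-0.029,0,0],[-0.174,-0.022,0,0],[-0.174,-0.022,0,0]]]}}

```text
clock: 11.35
tool_pos: [0.7137, -0.1047, 0.0553]
orientation: [-180.0, 0.0, 7.4]
force: [-0.4, -0.9, -2.5]
opening: 0.036
gripper_force: 30.0
```

```bash
python3 tabs.py c
```

```text
t 11.35 [ 0.714 -0.105  0.055] [-179.989    0.036    7.423] tray xy 0.09561394277380407 -0.09947872990882431 open 0.036027191168247485
side 0.75 [281.9 412. ] tray -0.0024433532747841335 -0.18796957685590193
```

View pics/c_side.png

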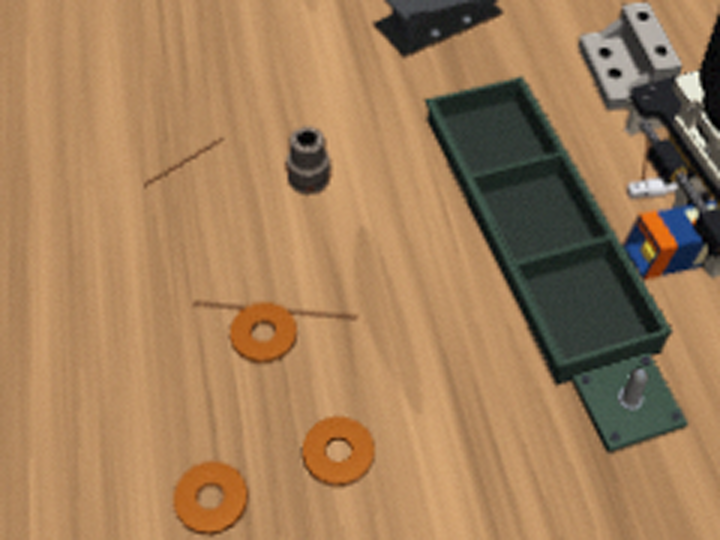

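Emit:
{"name": "send_rows", "arguments": {"increments": [[[-0.05,-0.006,0,0],[-0.139,-0.018,0,0],[-0.263,-0.034,0,0],[-0.402,-0.052,0,0],[-0.179,-0.023,0,0],[-0.055,-0.007,0,0],[-0.015,-0.002,0,0],[-0.015,-0.002,0,0]]]}}

```text
clock: 12.55
tool_pos: [0.7106, -0.1052, 0.0553]
orientation: [-180.0, 0.0, 7.4]
force: [-0.9, 0.4, -3.1]
opening: 0.0363
gripper_force: 30.0
```

```bash
cat > cnt.py <<'E'
import sys
from h import *
np.set_printoptions(precision=3,suppress=True)
O=np.array([.6061,-.0184]);X=np.array([.9917,.1288]);Y=np.array([-.1288,.9917])
def ymask(im):
    h=cv2.cvtColor(im,cv2.COLOR_RGB2HSV).astype(int)
    return (h[:,:,0]>22)&(h[:,:,0]<34)&(h[:,:,1]>45)&(h[:,:,2]>105)
def go(name=None,cams=('side','scene')):
    o=ctrl.get_obs(); d=o['tool_pos'][:2]-O
    print('t',round(o['clock'],2),o['tool_pos'],'yaw',o['orientation'][2],'tray xy',d@X,d@Y,'open',o['opening'])
    for cam in cams:
        c=ctrl.calibration(cam); im=ctrl.snapshot(cam); m=ymask(im)
        n,l,s,ce=cv2.connectedComponentsWithStats(m.astype(np.uint8))
        for i in range(1,n):
            P=plane(c,ce[i][::-1],.0105)[:2]-O; P=np.array([P@X,P@Y])
            if abs(P[0])<.12 and abs(P[1])<.22 and s[i][4]>=4: print(cam,'px',s[i].tolist(),im[l==i].mean(0).astype(int),'tray',P)
        for d in ctrl.spot_point('tablet0',cam):
            P=plane(c,d['pixel'],.0105)[:2]-O
            if d['conf']>.3: print(cam,'net',round(d['conf'],2),np.round(d['pixel'],1),'tray',P@X,P@Y)
        if name: cv2.imwrite(f'pics/{name}_{cam}.png',cv2.resize(im[150:330,200:440,::-1] if cam=='side' else im[160:320,180:380,::-1],None,fx=3,fy=3,interpolation=cv2.INTER_CUBIC))
go(*sys.argv[1:2])
E
python3 cnt.py d
python3 -c "
import cv2
a=cv2.imread('pics/c_side.png');print(a[235:262:4,640:665:4,::-1].tolist())"
```

```text
t 12.55 [ 0.711 -0.105  0.055] yaw 7.419343592693598 tray xy 0.09241503664097409 -0.09951020922783671 open 0.03633286527109898
side px [397, 246, 10, 9, 65] [195 189  74] tray [ 0.016 -0.098]
side px [387, 249, 10, 10, 68] [194 187  73] tray [-0.013 -0.099]
side net 0.56 [255.5 393.3] tray -0.011838401559155802 -0.1065424714488279
side net 0.5 [252.4 403.4] tray 0.016622519895332876 -0.10685972434745188
scene px [203, 222, 6, 7, 9] [210 211 167] tray [ 0.053 -0.17 ]
scene px [220, 225, 3, 4, 4] [108 104  88] tray [ 0.037 -0.127]
scene px [208, 226, 6, 6, 12] [218 218 174] tray [ 0.057 -0.15 ]
[[[14, 32, 63], [64, 37, 33], [71, 35, 31], [116, 52, 21], [234, 114, 24], [229, 110, 20], [228, 107, 21]], [[23, 40, 69], [48, 44, 52], [104, 52, 18], [63, 33, 22], [175, 85, 28], [230, 110, 20], [227, 110, 19]], [[27, 53, 98], [116, 103, 59], [157, 120, 36], [109, 47, 11], [82, 45, 40], [218, 103, 21], [231, 115, 24]], [[62, 75, 100], [152, 124, 44], [210, 195, 65], [133, 91, 21], [75, 33, 25], [145, 69, 26], [207, 93, 16]], [[65, 77, 94], [124, 100, 36], [180, 161, 57], [168, 150, 52], [78, 48, 27], [93, 41, 23], [140, 54, 13]], [[35, 72, 131], [103, 85, 49], [133, 105, 33], [189, 170, 61], [78, 66, 47], [116, 45, 11], [130, 49, 9]], [[38, 76, 138], [53, 69, 101], [106, 91, 45], [65, 59, 50], [92, 44, 31], [127, 45, 3], [128, 47, 10]]]
```

Emit:
{"name": "send_rows", "arguments": {"increments": [[[-0.006,0.05,0,0],[-0.019,0.15,0,0],[-0.037,0.29,0,0],[-0.054,0.41,0,0],[-0.063,0.48,0,0],[-0.065,0.496,0,0],[-0.065,0.496,0,0]]]}}

```text
clock: 13.62
tool_pos: [0.6983, -0.006, 0.0555]
orientation: [180.0, 0.0, 7.4]
force: [0.1, 0.0, -1.6]
opening: 0.0359
gripper_force: 30.0
```

```bash
python3 cnt.py e
```

```text
t 13.62 [ 0.698 -0.006  0.056] yaw 7.4447701189586875 tray xy 0.09299196160318757 0.00045525273487973835 open 0.03589413388864699
side px [397, 246, 10, 8, 59] [196 191  74] tray [ 0.015 -0.098]
side px [383, 250, 11, 10, 67] [191 185  72] tray [-0.022 -0.099]
side net 0.48 [247.3 402.3] tray 0.021111621911807578 -0.09219410282508074
side net 0.48 [254.3 389. ] tray -0.02054754266011023 -0.0997438347469572
scene px [236, 232, 6, 10, 15] [217 218 175] tray [ 0.051 -0.06 ]
scene px [242, 238, 6, 6, 10] [212 214 174] tray [ 0.054 -0.039]
```

Emit:
{"name": "send_rows", "arguments": {"increments": [[[-0.05,-0.006,0,0],[-0.139,-0.018,0,0],[-0.263,-0.034,0,0],[-0.392,-0.051,0,0],[-0.169,-0.022,0,0],[-0.045,-0.006,0,0],[-0.005,-0.001,0,0],[-0.005,-0.001,0,0]]]}}

```text
clock: 14.82
tool_pos: [0.6965, -0.0064, 0.0551]
orientation: [-180.0, 0.1, 7.4]
force: [0.2, 0.4, -3.0]
opening: 0.0355
gripper_force: 30.0
```

```bash
python3 cnt.py f
```

```text
t 14.82 [ 0.697 -0.006  0.055] yaw 7.400315838474132 tray xy 0.09122788273398753 0.00020874215769823656 open 0.03547942532838285
side px [397, 246, 9, 9, 58] [197 192  74] tray [ 0.015 -0.097]
side px [383, 250, 11, 9, 65] [193 188  73] tray [-0.022 -0.098]
side net 0.61 [251.1 403.5] tray 0.01867811230130184 -0.10347444179097252
side net 0.57 [255.1 389.5] tray -0.020395255564296427 -0.10229012286259939
side net 0.34 [209.9 302.5] tray -0.18349887166183168 0.10810462474708697
scene px [236, 231, 7, 11, 14] [215 216 173] tray [ 0.047 -0.06 ]
scene px [242, 240, 4, 4, 7] [214 215 175] tray [ 0.059 -0.039]
```

Emit:
{"name": "send_rows", "arguments": {"increments": [[[-0.05,-0.006,0,0],[-0.139,-0.018,0,0],[-0.263,-0.034,0,0],[-0.392,-0.051,0,0],[-0.169,-0.022,0,0],[-0.045,-0.006,0,0],[0,0,0,0],[0,0,0,0]]]}}

```text
clock: 16.02
tool_pos: [0.6965, -0.0062, 0.0552]
orientation: [-180.0, 0.0, 7.4]
force: [0.0, 0.1, -3.0]
opening: 0.036
gripper_force: 30.0
```

```bash
python3 cnt.py f
```

```text
t 16.02 [ 0.697 -0.006  0.055] yaw 7.417801390773028 tray xy 0.09124188115431625 0.00043613280449398336 open 0.03596979048382353
side px [397, 246, 10, 9, 62] [192 186  71] tray [ 0.015 -0.098]
side px [383, 250, 11, 9, 66] [192 186  72] tray [-0.022 -0.098]
side net 0.51 [204. 410.] tray 0.10971416069404509 0.03030151325592803
side net 0.4 [247.7 402.8] tray 0.021764588446473623 -0.09370988909031676
side net 0.4 [254.4 391.4] tray -0.01493305773062059 -0.10202837984618603
scene px [236, 231, 7, 11, 16] [215 216 174] tray [ 0.047 -0.06 ]
scene px [244, 240, 2, 4, 4] [216 218 177] tray [ 0.058 -0.037]
```

Emit:
{"name": "send_rows", "arguments": {"increments": [[[-0.05,-0.006,0,0],[-0.139,-0.018,0,0],[-0.263,-0.034,0,0],[-0.392,-0.051,0,0],[-0.169,-0.022,0,0],[-0.045,-0.006,0,0],[0,0,0,0],[0,0,0,0]]]}}

```text
clock: 17.23
tool_pos: [0.6965, -0.0062, 0.0552]
orientation: [-180.0, 0.0, 7.4]
force: [-0.8, -0.7, -2.8]
opening: 0.0357
gripper_force: 30.0
```

```bash
python3 cnt.py f
```

```text
t 17.23 [ 0.697 -0.006  0.055] yaw 7.415412594709997 tray xy 0.09124178394936218 0.0004331547901958805 open 0.03566127570339856
side px [391, 202, 7, 7, 32] [181 176  69] tray [0.066 0.043]
side px [397, 246, 10, 8, 58] [197 192  74] tray [ 0.015 -0.097]
side px [383, 250, 11, 10, 66] [192 187  72] tray [-0.022 -0.099]
side net 0.53 [255.4 389.4] tray -0.02102485342412374 -0.10300165863302627
side net 0.42 [245.4 401. ] tray 0.020629155760316122 -0.08588659762232255
side net 0.41 [205.9 393.4] tray 0.06172916681912074 0.039404300480724595
scene px [250, 215, 2, 2, 4] [108 104  88] tray [-0.036 -0.077]
scene px [232, 230, 3, 3, 4] [112 108  91] tray [ 0.037 -0.088]
scene px [236, 231, 7, 11, 14] [215 216 174] tray [ 0.047 -0.06 ]
scene px [244, 237, 4, 5, 5] [200 202 163] tray [ 0.048 -0.039]
scene px [266, 237, 4, 3, 6] [110 106  90] tray [0.021 0.012]
scene px [254, 244, 2, 4, 4] [108 103  88] tray [ 0.058 -0.005]
scene net 0.54 [244.8 366.3] tray -0.07082245529037684 0.26422548288226916
```

Emit:
{"name": "send_rows", "arguments": {"increments": [[[-0.05,-0.006,0,0],[-0.139,-0.018,0,0],[-0.263,-0.034,0,0],[-0.392,-0.051,0,0],[-0.169,-0.022,0,0],[-0.045,-0.006,0,0],[0,0,0,0],[0,0,0,0]]]}}

```text
clock: 18.42
tool_pos: [0.6965, -0.0062, 0.0552]
orientation: [-180.0, 0.0, 7.4]
force: [-0.6, -0.2, -2.6]
opening: 0.0359
gripper_force: 30.0
```

```bash
python3 cnt.py f
```

```text
t 18.43 [ 0.697 -0.006  0.055] yaw 7.415064187626984 tray xy 0.09123767096389544 0.0004211808568148022 open 0.03589049106099075
side px [375, 220, 7, 8, 38] [182 174  67] tray [-0.005 -0.002]
side px [342, 230, 9, 8, 48] [210 203  78] tray [-0.1   -0.005]
side px [397, 246, 9, 9, 60] [195 189  73] tray [ 0.015 -0.098]
side px [383, 250, 11, 10, 65] [193 188  73] tray [-0.022 -0.099]
side net 0.59 [232.8 346.5] tray -0.09726034021465586 -0.0031178797124328146
side net 0.58 [256.1 393. ] tray -0.013345926528247842 -0.10787458981628581
side net 0.54 [224.9 379. ] tray -0.00512502462508935 -0.007600442623399342
side net 0.35 [147.3 346.9] tray 0.03046573156357352 0.3115007249963064
scene px [280, 206, 8, 7, 39] [195 186  50] tray [-0.101 -0.005]
scene px [236, 231, 7, 11, 20] [214 215 174] tray [ 0.047 -0.059]
scene px [243, 239, 4, 4, 5] [218 220 179] tray [ 0.056 -0.038]
scene net 0.42 [210.3 283.3] tray -0.09523902745959154 -0.0021256078608225667
```

Emit:
{"name": "send_rows", "arguments": {"increments": [[[-0.007,0.013,0,-0.019],[-0.02,0.038,0,-0.057],[-0.039,0.077,0,-0.113],[-0.063,0.122,0,-0.181],[-0.087,0.168,0,-0.249],[-0.107,0.209,0,-0.309],[-0.122,0.24,0,-0.354],[-0.13,0.255,0,-0.377],[-0.13,0.255,0,-0.377]]]}}

```text
clock: 19.75
tool_pos: [0.671, 0.0452, 0.0558]
orientation: [-180.0, -0.0, -25.0]
force: [-0.5, 0.5, -1.5]
opening: 0.0355
gripper_force: 30.0
```

```bash
python3 cnt.py g
```

```text
t 19.75 [0.671 0.045 0.056] yaw -24.97464213708049 tray xy 0.07255101441392708 0.05474934344864821 open 0.035472430114369756
side px [375, 220, 7, 7, 34] [186 179  69] tray [-0.005 -0.001]
side px [342, 230, 9, 8, 49] [205 197  76] tray [-0.1   -0.005]
side px [397, 246, 9, 9, 59] [193 188  72] tray [ 0.015 -0.098]
side px [383, 250, 11, 9, 63] [191 187  72] tray [-0.022 -0.098]
side net 0.64 [248.6 401.4] tray 0.017086347076163216 -0.09495190648102125
side net 0.59 [254.2 388. ] tray -0.02281064523844337 -0.09863708092871772
side net 0.44 [234.5 345.1] tray -0.10275113267921661 -0.00697488337478281
side net 0.43 [226.1 375.5] tray -0.0157257085059944 -0.008155522467780679
scene px [283, 206, 5, 8, 26] [175 167  53] tray [-0.102 -0.002]
scene px [238, 212, 6, 7, 36] [177 171  46] tray [-0.026 -0.104]
scene px [230, 220, 9, 7, 43] [187 180  48] tray [ 0.009 -0.103]
scene px [259, 241, 3, 3, 5] [200 197 152] tray [0.041 0.002]
scene net 0.59 [210.8 281.9] tray -0.09163711860311745 -0.004772343734277165
scene net 0.52 [211.6 215.3] tray -0.005886141172541386 -0.17909004793781091
scene net 0.45 [225.5 238.1] tray 0.013675746284316373 -0.08657952032474624
scene net 0.36 [217.5 243.6] tray -0.020304829153553725 -0.0903898184949345
```

Emit:
{"name": "send_rows", "arguments": {"increments": [[[-0.041,0.019,0,0],[-0.109,0.051,0,0],[-0.172,0.08,0,0],[-0.236,0.11,0,0],[-0.018,0.008,0,0],[0.082,-0.038,0,0],[0.109,-0.051,0,0],[0.109,-0.051,0,0]]]}}

```text
clock: 20.95
tool_pos: [0.6923, 0.0348, 0.0552]
orientation: [180.0, 0.0, -25.0]
force: [0.1, -0.7, -1.5]
opening: 0.0357
gripper_force: 30.0
```

```bash
python3 cnt.py g
```

```text
t 20.95 [0.692 0.035 0.055] yaw -24.987049672628103 tray xy 0.09237586708019889 0.041661900845247624 open 0.03570357195062598
side px [375, 220, 7, 8, 34] [187 180  70] tray [-0.005 -0.002]
side px [342, 230, 9, 8, 48] [207 199  76] tray [-0.1   -0.005]
side px [397, 246, 10, 9, 61] [191 185  71] tray [ 0.015 -0.098]
side px [383, 250, 11, 9, 65] [190 184  71] tray [-0.022 -0.098]
side net 0.61 [253.8 389.3] tray -0.01917535273479543 -0.09866363638124832
side net 0.56 [226.7 374.3] tray -0.019606774814248776 -0.008914878147011196
side net 0.5 [235.  347.7] tray -0.09690597639419199 -0.010674349676821997
side net 0.45 [149.2 347.7] tray 0.029441935574615496 0.30204112164152924
scene px [280, 206, 8, 8, 44] [185 174  46] tray [-0.1   -0.004]
scene px [230, 220, 7, 7, 30] [191 186  49] tray [ 0.012 -0.104]
scene px [256, 251, 3, 6, 8] [110 102  73] tray [0.079 0.016]
scene net 0.49 [224.8 234.3] tray 0.015925685784080348 -0.09785322299521024
scene net 0.47 [210.1 283.9] tray -0.09673186894444431 -0.0009595649296287931
```

Emit:
{"name": "send_rows", "arguments": {"increments": [[[-0.045,0.021,0,0],[-0.127,0.059,0,0],[-0.208,0.097,0,0],[-0.272,0.127,0,0],[-0.335,0.157,0,0],[-0.086,0.04,0,0],[-0.005,0.002,0,0],[0,0,0,0],[0,0,0,0]]]}}

```text
clock: 22.28
tool_pos: [0.6922, 0.0348, 0.0553]
orientation: [180.0, 0.0, -25.0]
force: [-0.3, 0.5, -1.4]
opening: 0.0355
gripper_force: 30.0
```

```bash
sed -i 's/d.\[.conf.\]>.3: print/False: print/' cnt.py; python3 cnt.py g
```

```text
t 22.27 [0.692 0.035 0.055] yaw -24.980147271577813 tray xy 0.09224385066961235 0.0416931325576151 open 0.03551211416150031
side px [375, 220, 7, 10, 38] [179 172  66] tray [-0.005 -0.003]
side px [342, 230, 9, 8, 50] [204 196  75] tray [-0.1   -0.005]
side px [397, 246, 9, 9, 60] [192 186  71] tray [ 0.015 -0.098]
side px [383, 250, 11, 9, 66] [189 183  70] tray [-0.022 -0.098]
side net 0.64 [246.7 403.4] tray 0.024650442095227435 -0.09150387152464423
side net 0.56 [209.1 300.2] tray -0.18867111977979992 0.112873796970989
side net 0.42 [254.2 387.5] tray -0.024007233900918037 -0.09821703381565755
side net 0.41 [224.7 374.2] tray -0.01707239478364426 -0.0027651384961601398
side net 0.37 [236.3 344.4] tray -0.10658967521953483 -0.01169320442002977
scene px [280, 206, 8, 8, 43] [187 177  47] tray [-0.1   -0.004]
scene px [230, 220, 7, 7, 31] [188 182  49] tray [ 0.012 -0.104]
scene px [248, 241, 2, 3, 4] [199 199 155] tray [ 0.055 -0.027]
scene px [250, 245, 3, 2, 4] [181 183 143] tray [ 0.063 -0.013]
scene net 0.62 [213.7 283. ] tray -0.08225228627292311 0.004109688030707735
scene net 0.54 [218.8 237.9] tray -0.008810716735837512 -0.10223282517121841
scene net 0.35 [223.6 236.2] tray 0.009607755215528027 -0.09569092790158358
```

Emit:
{"name": "send_rows", "arguments": {"increments": [[[-0.054,0.025,0,0],[-0.145,0.068,0,0],[-0.24,0.112,0,0],[-0.344,0.161,0,0],[-0.086,0.04,0,0],[-0.005,0.002,0,0],[0,0,0,0],[0,0,0,0]]]}}

```text
clock: 23.48
tool_pos: [0.692, 0.035, 0.0554]
orientation: [180.0, 0.0, -25.0]
force: [-0.6, 0.3, -1.2]
opening: 0.0359
gripper_force: 30.0
```

```bash
python3 cnt.py g|grep -v net
```

```text
t 23.48 [0.692 0.035 0.055] yaw -24.97426278978223 tray xy 0.09201533741914235 0.04185081687178956 open 0.03594629536630936
side px [375, 220, 7, 8, 35] [184 177  68] tray [-0.005 -0.002]
side px [342, 230, 9, 8, 49] [206 198  76] tray [-0.1   -0.005]
side px [397, 246, 10, 9, 61] [191 185  71] tray [ 0.015 -0.098]
side px [383, 250, 11, 9, 64] [192 186  71] tray [-0.022 -0.098]
scene px [280, 206, 8, 7, 42] [188 178  47] tray [-0.101 -0.004]
scene px [230, 220, 7, 7, 30] [191 185  49] tray [ 0.012 -0.104]
scene px [250, 245, 3, 2, 4] [196 199 155] tray [ 0.063 -0.013]
```

View pics/g_side.png

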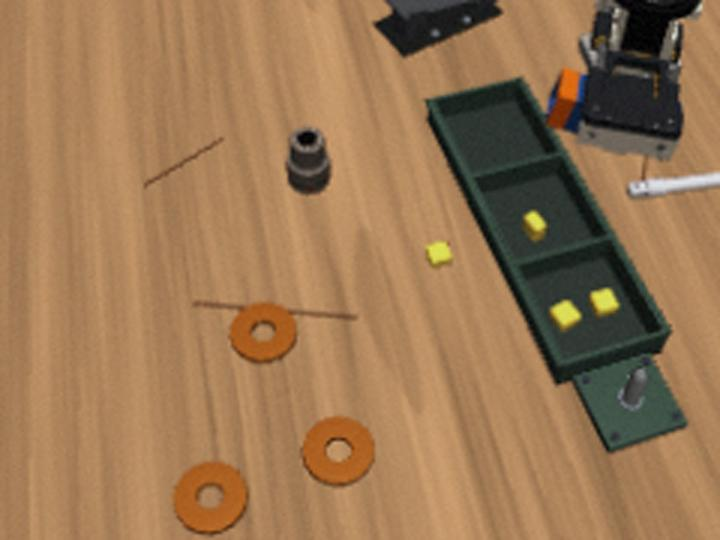

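Emit:
{"name": "send_rows", "arguments": {"increments": [[[-0.054,0.025,0,0],[-0.136,0.063,0,0],[-0.217,0.102,0,0],[-0.308,0.144,0,0],[-0.055,0.026,0,0],[0.018,-0.008,0,0],[-0.04,0.019,0,0],[-0.122,0.057,0,0],[-0.213,0.099,0,0],[-0.308,0.144,0,0],[-0.055,0.026,0,0],[0.009,-0.004,0,0]]]}}

```text
clock: 25.18
tool_pos: [0.6958, 0.0338, 0.0559]
orientation: [-180.0, -0.1, -25.0]
force: [-0.8, 0.8, -1.7]
opening: 0.0357
gripper_force: 30.0
```

```bash
python3 cnt.py g|grep -v net
```

```text
t 25.18 [0.696 0.034 0.056] yaw -24.95769694547214 tray xy 0.09564732866213584 0.04022835916380272 open 0.03572975463057367
side px [375, 220, 7, 7, 34] [186 180  69] tray [-0.005 -0.001]
side px [342, 230, 9, 8, 49] [206 198  76] tray [-0.1   -0.005]
side px [397, 246, 9, 9, 58] [194 189  73] tray [ 0.015 -0.097]
side px [383, 250, 11, 10, 66] [188 183  70] tray [-0.022 -0.099]
scene px [280, 206, 8, 7, 43] [187 177  47] tray [-0.1   -0.004]
scene px [230, 220, 6, 7, 23] [185 179  50] tray [ 0.013 -0.105]
scene px [252, 251, 2, 3, 4] [124 119  90] tray [0.08  0.002]
```

Emit:
{"name": "send_rows", "arguments": {"increments": [[[-0.023,-0.008,0,-0.034],[-0.06,-0.021,0,-0.087],[-0.11,-0.039,0,-0.161],[-0.166,-0.058,0,-0.241],[-0.221,-0.078,0,-0.322],[-0.276,-0.097,0,-0.402],[-0.331,-0.117,0,-0.482],[-0.386,-0.136,0,-0.563],[-0.432,-0.152,0,-0.63],[-0.46,-0.162,0,-0.67],[-0.46,-0.162,0,-0.67]]]}}

```text
clock: 26.75
tool_pos: [0.6016, 0.0018, 0.0559]
orientation: [180.0, 0.0, -82.5]
force: [0.1, 0.1, -2.7]
opening: 0.0359
gripper_force: 30.0
```

```bash
python3 cnt.py k|grep -v net
```

```text
t 26.75 [0.602 0.002 0.056] yaw -82.50715894557254 tray xy -0.0018207244872454186 0.020631860065070336 open 0.03592915745291868
side px [375, 221, 7, 6, 25] [172 162  63] tray [-0.007 -0.003]
side px [342, 230, 9, 8, 50] [205 197  76] tray [-0.1   -0.005]
side px [397, 246, 9, 9, 60] [191 186  70] tray [ 0.015 -0.098]
side px [383, 250, 11, 9, 65] [190 185  72] tray [-0.022 -0.099]
scene px [282, 206, 6, 4, 19] [186 182  57] tray [-0.107 -0.005]
scene px [230, 220, 9, 7, 41] [187 181  47] tray [ 0.009 -0.103]
scene px [265, 230, 4, 1, 4] [123 102  39] tray [-0.005 -0.005]
```

Emit:
{"name": "send_rows", "arguments": {"increments": [[[-0.005,0.04,0,0],[-0.012,0.094,0,0],[-0.02,0.154,0,0],[0.012,-0.094,0,0],[0.034,-0.263,0,0],[0.046,-0.352,0,0],[0.051,-0.392,0,0]]]}}

```text
clock: 27.82
tool_pos: [0.6131, -0.0773, 0.0554]
orientation: [180.0, 0.0, -82.6]
force: [-0.1, 0.6, -1.5]
opening: 0.0358
gripper_force: 30.0
```

```bash
python3 cnt.py k|grep -v net
```

```text
t 27.82 [ 0.613 -0.077  0.055] yaw -82.58608427613349 tray xy -0.0006121182409915511 -0.05926686105008357 open 0.035776698533624245
side px [342, 230, 9, 8, 49] [212 203  79] tray [-0.1   -0.005]
side px [397, 246, 10, 9, 59] [196 191  74] tray [ 0.015 -0.098]
side px [383, 250, 11, 10, 67] [193 187  73] tray [-0.022 -0.099]
scene px [280, 206, 8, 8, 41] [186 177  46] tray [-0.1   -0.004]
scene px [230, 219, 9, 8, 43] [185 179  48] tray [ 0.009 -0.103]
scene px [262, 223, 9, 8, 51] [157 144  38] tray [-0.017 -0.013]
```

Emit:
{"name": "send_rows", "arguments": {"increments": [[[-0.005,0.04,0,0],[-0.015,0.119,0,0],[-0.03,0.228,0,0],[-0.044,0.337,0,0],[-0.058,0.446,0,0],[-0.07,0.541,0,0],[-0.037,0.283,0,0],[-0.015,0.114,0,0],[-0.003,0.025,0,0],[0.002,-0.015,0,0]]]}}

```text
clock: 29.28
tool_pos: [0.6135, -0.0802, 0.0555]
orientation: [180.0, 0.0, -82.6]
force: [-0.6, 0.7, -2.1]
opening: 0.0358
gripper_force: 30.0
```

```bash
python3 cnt.py k|grep -v net
```

```text
t 29.27 [ 0.613 -0.08   0.055] yaw -82.59244898724758 tray xy -0.0006481600528945331 -0.062247081644281034 open 0.035754413597875984
side px [342, 230, 9, 8, 49] [212 203  79] tray [-0.1   -0.005]
side px [397, 247, 10, 8, 53] [193 187  72] tray [ 0.015 -0.1  ]
side px [383, 250, 11, 9, 65] [196 191  75] tray [-0.022 -0.098]
scene px [239, 190, 4, 3, 4] [166 159 135] tray [-0.116 -0.165]
scene px [280, 206, 8, 8, 43] [184 174  45] tray [-0.1   -0.004]
scene px [230, 220, 9, 7, 42] [188 181  48] tray [ 0.009 -0.102]
scene px [262, 223, 9, 8, 48] [160 147  39] tray [-0.017 -0.013]
```

Emit:
{"name": "send_rows", "arguments": {"increments": [[[-0.006,0.05,0,0],[-0.018,0.139,0,0],[-0.031,0.238,0,0],[-0.045,0.347,0,0],[-0.062,0.481,0,0],[-0.024,0.184,0,0],[0.001,-0.005,0,0],[0.012,-0.095,0,0]]]}}

```text
clock: 30.48
tool_pos: [0.6159, -0.099, 0.0555]
orientation: [180.0, 0.0, -82.6]
force: [0.2, 0.3, -1.9]
opening: 0.0355
gripper_force: 30.0
```

```bash
python3 cnt.py k|grep -v net
```

```text
t 30.48 [ 0.616 -0.099  0.056] yaw -82.5525539040091 tray xy -0.0006663019636869895 -0.08120201351911235 open 0.03553921181571526
side px [342, 230, 9, 8, 49] [213 205  80] tray [-0.1   -0.005]
side px [383, 250, 11, 9, 66] [196 190  75] tray [-0.022 -0.098]
scene px [280, 206, 8, 8, 42] [185 176  47] tray [-0.1   -0.004]
scene px [239, 217, 5, 2, 7] [127 103  24] tray [-0.016 -0.098]
scene px [230, 220, 9, 7, 43] [187 180  48] tray [ 0.009 -0.103]
scene px [262, 223, 9, 8, 50] [158 146  39] tray [-0.016 -0.014]
```

Emit:
{"name": "send_rows", "arguments": {"increments": [[[-0.008,0.06,0,0],[-0.021,0.159,0,0],[-0.037,0.288,0,0],[-0.059,0.456,0,0],[-0.021,0.159,0,0],[0.003,-0.02,0,0],[0.011,-0.085,0,0],[0.011,-0.085,0,0]]]}}

```text
clock: 31.68
tool_pos: [0.618, -0.1154, 0.0555]
orientation: [180.0, 0.0, -82.6]
force: [0.0, -0.4, -2.2]
opening: 0.0359
gripper_force: 30.0
```

```bash
python3 cnt.py k|grep -v net
```

```text
t 31.68 [ 0.618 -0.115  0.055] yaw -82.57574898852872 tray xy -0.0007365963626917814 -0.09771483882926917 open 0.03588895138555185
side px [342, 230, 9, 8, 49] [214 205  80] tray [-0.1   -0.005]
side px [383, 250, 11, 9, 66] [196 191  75] tray [-0.022 -0.098]
scene px [280, 206, 8, 8, 44] [182 172  45] tray [-0.1   -0.004]
scene px [238, 216, 6, 3, 16] [144 127  37] tray [-0.019 -0.1  ]
scene px [230, 220, 9, 7, 42] [189 182  49] tray [ 0.009 -0.102]
scene px [262, 223, 8, 8, 49] [158 146  38] tray [-0.016 -0.013]
```

View pics/k_scene.png

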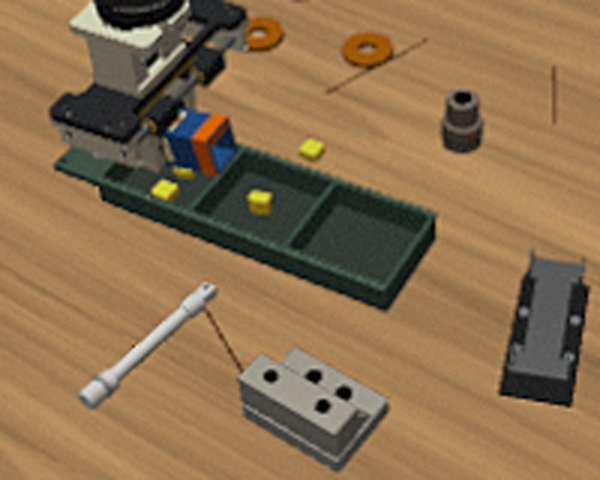

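Emit:
{"name": "send_rows", "arguments": {"increments": [[[-0.02,-0.003,0,0.07],[-0.06,-0.01,0,0.18],[-0.11,-0.018,0,0.29],[-0.17,-0.027,0,0.4],[-0.23,-0.036,0,0.51],[-0.29,-0.045,0,0.62],[-0.35,-0.055,0,0.73],[-0.4,-0.062,0,0.84],[-0.44,-0.068,0,0.94],[-0.456,-0.071,0,1],[-0.456,-0.071,0,1]]]}}

```text
clock: 33.25
tool_pos: [0.5269, -0.1295, 0.0558]
orientation: [-180.0, -0.0, 3.4]
force: [1.4, -0.9, -2.7]
opening: 0.0359
gripper_force: 30.0
```

Emit:
{"name": "send_rows", "arguments": {"increments": [[[0,0,-0.05,0],[0,0,-0.085,0],[0,0,-0.11,0],[0,0,-0.13,0],[0,0,-0.145,0],[0,0,-0.145,0]]]}}

```text
clock: 34.0
tool_pos: [0.525, -0.1304, 0.026]
orientation: [180.0, 0.2, 3.3]
force: [-5.3, -0.2, 5.5]
opening: 0.036
gripper_force: 30.0
```

```bash
python3 cnt.py m|grep -v net
python3 - <<'E'
from h import *
c=ctrl.calibration('side')
for p in ctrl.spot_point('tin','side')[:1]+ctrl.spot_point('tin_mouth','side')[:1]: print(p)
m=ctrl.trace('tin','side'); print([(d['conf'],d['bbox']) for d in m])
o=ctrl.get_obs(); print(o['force'],o['tool_pos'])
t=o['tool_pos']; D=np.array([np.cos(np.radians(o['orientation'][2])),np.sin(np.radians(o['orientation'][2]))])
for tilt in (-14,-10,-5,0,5,10):
    P=t[:2]-D*.063*np.cos(np.radians(tilt)); print(tilt,proj(c,[*P,t[2]-.001+.063*np.sin(np.radians(tilt))]))
E
```

```text
t 34.0 [ 0.525 -0.13   0.026] yaw 3.3078243128597333 tray xy -0.09483197433135 -0.10066359848656768 open 0.03595018259478156
side px [342, 231, 4, 7, 16] [184 171  63] tray [-0.107 -0.005]
side px [397, 246, 10, 9, 61] [197 191  74] tray [ 0.015 -0.098]
side px [389, 251, 5, 6, 15] [161 158  66] tray [-0.014 -0.1  ]
scene px [280, 206, 8, 7, 41] [186 177  46] tray [-0.101 -0.005]
scene px [238, 212, 8, 7, 45] [179 171  44] tray [-0.027 -0.103]
scene px [230, 220, 9, 7, 42] [187 181  48] tray [ 0.009 -0.102]
scene px [262, 223, 9, 8, 50] [157 145  39] tray [-0.016 -0.013]
{'pixel': [259.7, 361.5], 'conf': 0.74}
{'pixel': [267.1, 337.9], 'conf': 0.72}
[(0.63, [336.5, 241.9, 374.4, 277.0])]
[-5.06373788 -0.55992956  5.04918541] [ 0.52541619 -0.13041114  0.02600477]
-14 [268.91501939 338.52445252]
-10 [268.10393352 338.24245692]
-5 [267.02555933 338.05677381]
0 [265.8823993  338.06026463]
5 [264.68255067 338.25565487]
10 [263.43481785 338.64411809]
```

Emit:
{"name": "send_rows", "arguments": {"increments": [[[0,0,0.09,0],[0.025,0.037,0.18,-0.01],[0.075,0.111,0.18,-0.04],[0.15,0.222,0.18,-0.08],[0.238,0.351,0.18,-0.13],[0.332,0.489,0.18,-0.18],[0.426,0.628,0.18,-0.23],[0.507,0.748,0.18,-0.27],[0.57,0.84,0.18,-0.3],[0.607,0.895,0.18,-0.32],[0.626,0.923,0.16,-0.33],[0.626,0.923,0.14,-0.33]]]}}

```text
clock: 35.85
tool_pos: [0.6517, 0.0545, 0.0534]
orientation: [180.0, 0.1, -25.0]
force: [-0.2, -0.5, -1.4]
opening: 0.0359
gripper_force: 30.0
```

```bash
python3 cnt.py m|grep -v net
cat > tilt.py <<'E'
from h import *
np.set_printoptions(precision=4,suppress=True)
o=ctrl.get_obs(); t=o['tool_pos']; yaw=o['orientation'][2]; D=np.array([np.cos(np.radians(yaw)),np.sin(np.radians(yaw))])
V=[]
for cam in ('side','scene'):
    c=ctrl.calibration(cam); m=ctrl.trace('tin',cam)
    q=[ctrl.spot_point(k,cam) for k in ('tin','tin_mouth')]
    print(cam,[(d['conf'],d['bbox']) for d in m[:2]],[x[:1] for x in q])
    V.append((c,m,q))
try:
    for k in (0,1): print(tri([(v[0],v[2][k][0]['pixel']) for v in V]))
except Exception as e: print(e)
E
python3 tilt.py
```

```text
t 35.85 [0.652 0.055 0.053] yaw -24.969208665315854 tray xy 0.054655993237600044 0.06644176585974969 open 0.035856564772106546
side px [375, 220, 7, 7, 35] [184 177  67] tray [-0.006 -0.002]
side px [342, 230, 9, 8, 49] [205 197  76] tray [-0.1   -0.005]
side px [397, 246, 9, 9, 59] [192 187  71] tray [ 0.015 -0.098]
side px [383, 250, 11, 9, 65] [189 183  71] tray [-0.022 -0.098]
scene px [238, 212, 8, 7, 48] [176 167  43] tray [-0.027 -0.102]
scene px [230, 220, 9, 7, 42] [186 180  48] tray [ 0.009 -0.103]
scene px [262, 225, 3, 4, 8] [149 136  39] tray [-0.015 -0.021]
scene px [272, 241, 5, 3, 6] [112 104  75] tray [0.026 0.037]
side [(0.6, [365.7, 174.8, 377.4, 199.2])] [[{'pixel': [189.8, 386.1], 'conf': 0.53}], [{'pixel': [187.3, 366.3], 'conf': 0.51}]]
scene [(0.66, [255.8, 228.3, 277.1, 254.6]), (0.21, [201.3, 201.6, 324.1, 264.3])] [[{'pixel': [240.0, 276.7], 'conf': 0.87}], []]
(array([0.6448, 0.0516, 0.0546]), [np.float64(0.0031694554191736084), np.float64(0.0031694554191736397)])
list index out of range
```

Emit:
{"name": "send_rows", "arguments": {"increments": [[[-0.041,0.019,-0.01,0],[-0.113,0.053,-0.02,0],[0.068,-0.032,-0.02,0],[0.149,-0.07,-0.02,0],[0.177,-0.082,-0.02,0],[0.177,-0.082,-0.02,0]]]}}

```text
clock: 37.1
tool_pos: [0.6867, 0.0383, 0.0503]
orientation: [180.0, 0.0, -25.0]
force: [-0.3, 0.3, -1.8]
opening: 0.0358
gripper_force: 30.0
```

```bash
python3 - <<'E'
from h import *
c=ctrl.calibration('side')
for z in (.02,.03,.04,.05,.06): print(z,proj(c,[.5946,.0812,z]))
E
python3 cnt.py m|grep -v net; python3 tilt.py
```

```text
0.02 [193.48681071 365.34679684]
0.03 [191.13640221 365.69426075]
0.04 [188.75182281 366.04648273]
0.05 [186.33237407 366.40355306]
0.06 [183.87734005 366.76556401]
t 37.1 [0.687 0.038 0.05 ] yaw -24.977687835366783 tray xy 0.08722770685260738 0.045865155062998285 open 0.035753585786813764
side px [354, 193, 7, 6, 40] [196 193  74] tray [-0.02   0.108]
side px [368, 193, 5, 6, 29] [184 179  68] tray [0.015 0.096]
side px [376, 192, 6, 8, 25] [178 166  60] tray [0.039 0.09 ]
side px [375, 220, 7, 8, 34] [186 179  69] tray [-0.005 -0.002]
side px [342, 230, 9, 8, 50] [205 197  76] tray [-0.1   -0.005]
side px [397, 246, 9, 9, 61] [190 185  70] tray [ 0.015 -0.098]
side px [383, 250, 11, 10, 67] [187 181  70] tray [-0.022 -0.099]
scene px [280, 206, 8, 8, 39] [173 163  48] tray [-0.1   -0.003]
scene px [240, 213, 3, 2, 5] [161 161  62] tray [-0.031 -0.106]
scene px [230, 220, 9, 7, 42] [186 180  48] tray [ 0.009 -0.103]
scene px [300, 234, 10, 8, 51] [185 178  46] tray [-0.026  0.103]
scene px [293, 240, 5, 8, 24] [149 136  48] tray [0.005 0.089]
side [(0.73, [378.9, 178.1, 390.3, 201.0]), (0.7, [344.5, 177.4, 427.7, 302.0])] [[], [{'pixel': [190.9, 382.4], 'conf': 0.65}]]
scene [(0.82, [243.9, 238.6, 263.5, 259.7]), (0.53, [199.5, 198.7, 323.6, 263.9])] [[{'pixel': [249.2, 265.3], 'conf': 0.76}], []]
list index out of range
```

Emit:
{"name": "send_rows", "arguments": {"increments": [[[-0.045,0.021,0,0],[-0.118,0.055,0,0],[-0.2,0.093,0,0],[-0.272,0.127,0,0],[-0.091,0.042,0,0],[-0.009,0.004,0,0],[0,0,0,0],[0,0,0,0]]]}}

```text
clock: 38.6
tool_pos: [0.6866, 0.0383, 0.0504]
orientation: [180.0, 0.0, -25.0]
force: [-1.0, -0.1, -2.9]
opening: 0.0359
gripper_force: 30.0
```

```bash
python3 cnt.py m|grep -v net
```

```text
t 38.6 [0.687 0.038 0.05 ] yaw -24.974205047375758 tray xy 0.08710540041046501 0.045897132855676835 open 0.03594971802437081
side px [353, 193, 8, 8, 44] [189 186  72] tray [-0.021  0.108]
side px [363, 192, 10, 7, 57] [184 178  68] tray [0.009 0.1  ]
side px [376, 192, 6, 7, 22] [183 173  62] tray [0.039 0.092]
side px [375, 220, 7, 7, 35] [185 178  69] tray [-0.006 -0.002]
side px [342, 230, 9, 8, 48] [207 199  77] tray [-0.1   -0.005]
side px [397, 246, 9, 8, 57] [194 190  72] tray [ 0.015 -0.097]
side px [383, 250, 11, 9, 64] [191 186  71] tray [-0.022 -0.098]
scene px [280, 206, 8, 7, 39] [174 165  48] tray [-0.1   -0.004]
scene px [241, 213, 2, 2, 4] [169 169  58] tray [-0.032 -0.105]
scene px [230, 220, 9, 7, 42] [186 179  48] tray [ 0.009 -0.102]
scene px [293, 234, 17, 14, 119] [170 160  44] tray [-0.013  0.097]
```

Emit:
{"name": "send_rows", "arguments": {"increments": [[[-0.045,0.021,0,0],[-0.118,0.055,0,0],[-0.2,0.093,0,0],[-0.272,0.127,0,0],[-0.091,0.042,0,0],[-0.009,0.004,0,0],[0,0,0,0],[0,0,0,0]]]}}

```text
clock: 39.8
tool_pos: [0.6865, 0.0383, 0.0504]
orientation: [180.0, 0.0, -25.0]
force: [0.0, -0.1, -1.8]
opening: 0.0356
gripper_force: 30.0
```

```bash
python3 cnt.py m|grep -v net
```

```text
t 39.8 [0.687 0.038 0.05 ] yaw -24.9736277831426 tray xy 0.08705447536602633 0.045883766041199925 open 0.03559220437605065
side px [353, 193, 8, 8, 43] [191 187  72] tray [-0.021  0.107]
side px [363, 192, 10, 7, 57] [185 178  67] tray [0.009 0.1  ]
side px [376, 192, 5, 6, 22] [183 173  63] tray [0.039 0.092]
side px [375, 220, 7, 7, 35] [185 178  69] tray [-0.006 -0.002]
side px [342, 230, 9, 8, 49] [206 198  76] tray [-0.1   -0.005]
side px [397, 246, 9, 8, 59] [193 188  71] tray [ 0.015 -0.097]
side px [383, 250, 11, 10, 67] [188 182  70] tray [-0.022 -0.099]
scene px [240, 204, 4, 5, 6] [154 148 125] tray [-0.06  -0.124]
scene px [280, 206, 8, 8, 39] [174 165  48] tray [-0.1   -0.004]
scene px [241, 213, 2, 2, 4] [170 171  58] tray [-0.032 -0.105]
scene px [230, 220, 9, 7, 40] [188 183  49] tray [ 0.009 -0.103]
scene px [293, 234, 17, 14, 116] [172 162  44] tray [-0.013  0.097]
```

Emit:
{"name": "send_rows", "arguments": {"increments": [[[-0.02,0.02,0.1,0.03],[-0.08,0.1,0.2,0.09],[-0.16,0.24,0.25,0.17],[-0.25,0.42,0.25,0.26],[-0.34,0.62,0.25,0.35],[-0.41,0.82,0.25,0.44],[-0.459,1,0.25,0.527],[-0.459,1,0.25,0.527]]]}}

```text
clock: 41.0
tool_pos: [0.5952, 0.241, 0.1024]
orientation: [-180.0, -0.1, 20.7]
force: [1.0, -1.1, -1.8]
opening: 0.036
gripper_force: 30.0
```

```bash
python3 cnt.py n|grep -v net; python3 tilt.py
```

```text
t 41.0 [0.595 0.241 0.102] yaw 20.695029470644663 tray xy 0.022591287517617638 0.25870206958981434 open 0.03599071180449582
side px [354, 193, 7, 6, 40] [188 185  70] tray [-0.02   0.108]
side px [363, 192, 10, 7, 57] [176 170  63] tray [0.01 0.1 ]
side px [376, 192, 6, 6, 26] [177 171  62] tray [0.04  0.091]
side px [375, 220, 7, 7, 33] [179 173  66] tray [-0.005 -0.001]
side px [342, 230, 9, 8, 48] [197 190  72] tray [-0.1   -0.005]
side px [397, 246, 9, 9, 56] [187 182  68] tray [ 0.015 -0.097]
side px [383, 250, 11, 9, 64] [182 177  67] tray [-0.022 -0.098]
scene px [280, 206, 8, 8, 42] [185 176  47] tray [-0.1   -0.004]
scene px [238, 212, 8, 7, 45] [181 173  45] tray [-0.027 -0.103]
scene px [230, 220, 9, 7, 43] [186 180  48] tray [ 0.009 -0.103]
scene px [262, 223, 9, 8, 48] [160 147  39] tray [-0.016 -0.014]
scene px [347, 230, 5, 8, 23] [204 206 150] tray [-0.089  0.207]
scene px [290, 234, 20, 14, 135] [173 163  42] tray [-0.011  0.094]
scene px [285, 244, 7, 4, 16] [170 168  53] tray [0.021 0.076]
side [(0.77, [329.7, 121.1, 355.6, 151.9])] [[{'pixel': [137.8, 352.2], 'conf': 0.67}], [{'pixel': [145.5, 332.8], 'conf': 0.8}]]
scene [(0.82, [341.1, 222.9, 362.2, 257.2])] [[{'pixel': [244.4, 351.8], 'conf': 0.77}], []]
(array([0.5925, 0.2369, 0.0974]), [np.float64(0.0003839378361475817), np.float64(0.0003839378361475323)])
list index out of range
```

Run:
```python
from h import *
a=ctrl.snapshot('side');b=ctrl.snapshot('scene')
x=cv2.resize(a[110:210,315:405,::-1],None,fx=4,fy=4,interpolation=cv2.INTER_CUBIC)
y=cv2.resize(b[215:265,270:370,::-1],None,fx=4,fy=4,interpolation=cv2.INTER_CUBIC)
y=cv2.copyMakeBorder(y,0,200,0,0,cv2.BORDER_CONSTANT)
cv2.imwrite('pics/last.png',np.hstack([x,y]))
```

```text
(no output)
```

View pics/last.png

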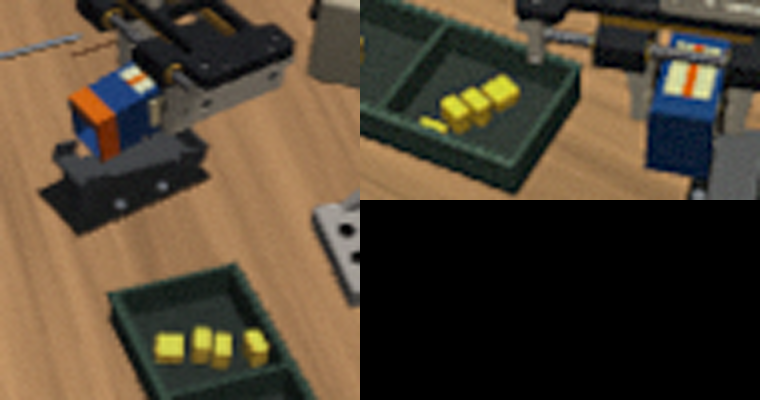

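Emit:
{"name": "send_rows", "arguments": {"increments": [[[-0.008,0.08,0,0],[-0.008,0.162,0,0],[-0.008,0.162,-0.08,0],[-0.008,0.162,-0.16,0],[-0.008,0.162,-0.22,0],[-0.008,0.162,-0.265,0],[-0.008,0.162,-0.3,0],[-0.008,0.162,-0.325,0],[-0.008,0.162,-0.337,0],[-0.008,0.162,-0.337,0],[-0.008,0.162,-0.337,0]]]}}

```text
clock: 42.98
tool_pos: [0.5977, 0.2719, 0.0357]
orientation: [-180.0, -0.4, 20.4]
force: [6.6, 0.4, 7.2]
opening: 0.0361
gripper_force: 30.0
```

```bash
python3 - <<'E'
from h import *
o=ctrl.get_obs(); print(o['force'],o['tool_pos'],o['opening'])
E
python3 cnt.py n >/dev/null; python3 tilt.py
```

```text
[6.63302542 0.40583392 7.21266714] [0.59773796 0.27190549 0.03573651] 0.036090192446146876
side [(0.81, [329.1, 133.1, 352.4, 158.8])] [[{'pixel': [145.0, 344.7], 'conf': 0.85}], [{'pixel': [150.6, 332.3], 'conf': 0.64}]]
scene [(0.92, [351.4, 248.7, 373.6, 286.4]), (0.36, [199.1, 198.0, 321.0, 263.7])] [[{'pixel': [266.9, 364.1], 'conf': 0.91}], [{'pixel': [244.4, 368.5], 'conf': 0.77}]]
(array([0.5861, 0.2754, 0.035 ]), [np.float64(0.004175982427295099), np.float64(0.004175982427294963)])
(array([0.5332, 0.2509, 0.0479]), [np.float64(0.003674894756736443), np.float64(0.003674894756736361)])
```

Emit:
{"name": "send_rows", "arguments": {"increments": [[[0,0,-0.012,0],[0,0,-0.012,0]]]}}

```text
clock: 43.72
tool_pos: [0.5979, 0.272, 0.0356]
orientation: [-180.0, -0.5, 20.4]
force: [-0.2, -1.5, 23.1]
opening: 0.0359
gripper_force: 30.0
```

Emit:
{"name": "send_rows", "arguments": {"increments": [[[0,0,0.005,0],[0,0,0.012,0],[0,0,0.012,0]]], "jaw": 0.9}}

```text
clock: 44.1
tool_pos: [0.5939, 0.2702, 0.0328]
orientation: [180.0, 0.0, 20.3]
force: [0.9, 0.3, -0.2]
opening: 0.0603
gripper_force: 0.0
```

```bash
python3 - <<'E'
from h import *
o=ctrl.get_obs(); print(o['clock'],o['force'],o['tool_pos'],o['opening'])
E
python3 cnt.py n >/dev/null; python3 tilt.py
```

```text
44.1 [ 0.8789542   0.2702595  -0.23881966] [0.59393418 0.27024356 0.0327608 ] 0.0603430676792374
side [(0.7, [331.6, 132.1, 353.8, 158.8])] [[{'pixel': [145.8, 347.2], 'conf': 0.6}], [{'pixel': [154.9, 335.0], 'conf': 0.77}]]
scene [(0.94, [351.5, 250.6, 371.4, 283.9])] [[{'pixel': [264.9, 361.7], 'conf': 0.95}], [{'pixel': [247.5, 365.5], 'conf': 0.95}]]
(array([0.5898, 0.2678, 0.0395]), [np.float64(0.001569504331277554), np.float64(0.0015695043312775633)])
(array([0.539 , 0.2443, 0.0363]), [np.float64(0.005579880069281463), np.float64(0.005579880069281532)])
```

Emit:
{"name": "send_rows", "arguments": {"increments": [[[0,0,0.3,0],[-0.02,-0.15,0.6,0],[-0.04,-0.4,0.85,0.03],[-0.05,-0.54,0.95,0.033],[-0.05,-0.54,0.95,0.033]]], "jaw": 1}}

```text
clock: 45.22
tool_pos: [0.585, 0.1609, 0.2268]
orientation: [-180.0, -0.3, 23.0]
force: [0.8, 0.9, -0.6]
opening: 0.0878
gripper_force: 0.0
```

Run:
```python
from h import *
import pickle
np.set_printoptions(precision=4,suppress=True)
c=ctrl.calibration('wrist');o=ctrl.get_obs();print(o['clock'],o['tool_pos'],o['orientation'])
im=save('wrist','w3.png')
m=ctrl.trace('tin','wrist')[0]['mask'].astype(np.float32)
print(fitbox([(c,m)],[.586,.266,.03,20,10],[0,1,3]))
print(fitbox([(c,m)],[.586,.266,.03,20,10],[0,1,2,3,4]))
m0=pickle.load(open('v1.pkl','rb'))[1]
print(fitbox([(m0[0],m0[3]['tin'][0]['mask'].astype(np.float32))],[.586,.266,.03,20,10],[0,1,2,3,4]))
for t in ['tablet0']:
    for d in ctrl.spot_point(t,'wrist'): print(d['conf'],d['pixel'],plane(c,d['pixel'],.0065))
```

```text
45.225 [0.585  0.1609 0.2268] [-179.9736   -0.324    23.0448]
(array([ 0.5857,  0.2701,  0.03  , 22.4725, 10.    ]), np.float64(0.04683978110551834))
(array([ 0.5894,  0.2697,  0.0361, 20.671 ,  4.2818]), np.float64(0.02383076585829258))
(array([ 0.5856,  0.2663,  0.0307, 20.0163, 10.7735]), np.float64(0.02373073808848858))
0.83 [222.1, 522.9] [ 0.6315 -0.1151  0.0065]
0.8 [204.8, 366.0] [0.5722 0.0848 0.0065]
0.67 [184.2, 389.6] [0.6082 0.0694 0.0065]
0.55 [217.8, 458.0] [ 0.6032 -0.0331  0.0065]
0.49 [192.6, 379.9] [0.5937 0.0757 0.0065]
0.48 [249.1, 511.2] [ 0.5926 -0.1227  0.0065]
0.46 [169.2, 399.7] [0.6302 0.0666 0.0065]
```

Emit:
{"name": "send_rows", "arguments": {"increments": [[[0.03,0.25,-0.1,-0.02],[0.065,0.548,-0.3,-0.031],[0.065,0.548,-0.55,-0.031],[0.065,0.548,-0.8,-0.031],[0.065,0.548,-0.934,-0.031],[0.065,0.548,-0.934,-0.031]]], "jaw": 0.65}}

```text
clock: 46.12
tool_pos: [0.5948, 0.2714, 0.0323]
orientation: [179.9, 0.4, 20.5]
force: [0.1, -0.8, 1.0]
opening: 0.0572
gripper_force: 0.0
```

Emit:
{"name": "send_rows", "arguments": {"increments": [[[0,0,0,0],[0,0,0,0],[-0.015,-0.005,0,0],[-0.04,-0.014,0,0],[-0.05,-0.018,-0.015,0],[-0.05,-0.018,-0.03,0]]], "jaw": 0.3}}

```text
clock: 46.88
tool_pos: [0.5904, 0.2699, 0.0338]
orientation: [-180.0, -0.5, 20.6]
force: [7.7, -0.8, 9.7]
opening: 0.0357
gripper_force: 30.0
```

```bash
python3 - <<'E'
from h import *
o=ctrl.get_obs(); print(o['clock'],o['force'],o['tool_pos'],o['opening'],o['gripper_force'])
E
python3 cnt.py n >/dev/null; python3 tilt.py
```

```text
46.875 [ 7.7300662  -0.79314452  9.65149919] [0.59036989 0.26986636 0.0337536 ] 0.03573940898212507 29.999422095716
side [(0.56, [328.5, 135.3, 348.7, 156.2])] [[{'pixel': [148.2, 345.4], 'conf': 0.86}], [{'pixel': [150.6, 331.9], 'conf': 0.75}]]
scene [(0.78, [352.2, 246.9, 371.9, 285.5])] [[{'pixel': [266.1, 363.5], 'conf': 0.86}], [{'pixel': [244.1, 302.0], 'conf': 0.43}]]
(array([0.5842, 0.2696, 0.0296]), [np.float64(0.0006169175588136698), np.float64(0.0006169175588134352)])
(array([0.5736, 0.1505, 0.083 ]), [np.float64(0.0689887685990491), np.float64(0.0689887685990492)])
```

Emit:
{"name": "send_rows", "arguments": {"increments": [[[0,0,0.02,0],[0,0,0.02,0],[0,0,0.2,0],[0,-0.1,0.5,0],[-0.03,-0.35,0.8,0.01],[-0.03,-0.54,0.95,0.033],[-0.03,-0.54,0.95,0.033],[-0.03,-0.54,0.95,0.033]]], "jaw": 1}}

```text
clock: 48.38
tool_pos: [0.5805, 0.1601, 0.2202]
orientation: [-180.0, 0.0, 23.3]
force: [0.2, 0.4, -0.4]
opening: 0.0875
gripper_force: 0.0
```

```bash
cat > tinfit.py <<'E'
from h import *
np.set_printoptions(precision=4,suppress=True)
c=ctrl.calibration('wrist');o=ctrl.get_obs();print(o['clock'],o['tool_pos'],o['orientation'])
im=save('wrist','w4.png')
m=ctrl.trace('tin','wrist')[0]; print(m['bbox']); m=m['mask'].astype(np.float32)
print(fitbox([(c,m)],[.586,.266,.03,20,10],[0,1,3]))
print(fitbox([(c,m)],[.586,.266,.03,20,10],[0,1,2,3,4]))
for d in ctrl.spot_point('tablet0','wrist'): print(d['conf'],d['pixel'],plane(c,d['pixel'],.0065))
E
python3 tinfit.py
```

```text
48.375 [0.5805 0.1601 0.2202] [-179.9638    0.0116   23.2665]
[196.4, 76.1, 243.0, 196.5]
(array([ 0.5812,  0.2673,  0.03  , 20.1782, 10.    ]), np.float64(0.033024486154317856))
(array([ 0.5806,  0.2666,  0.0313, 20.757 , 12.1027]), np.float64(0.032774388790130615))
0.83 [221.2, 529.7] [ 0.6318 -0.1185  0.0065]
0.67 [182.3, 394.3] [0.6081 0.0662 0.0065]
0.66 [217.8, 461.1] [ 0.6006 -0.0341  0.0065]
0.64 [247.5, 516.3] [ 0.5936 -0.1238  0.0065]
0.63 [165.6, 400.0] [0.6293 0.0695 0.0065]
0.49 [190.0, 383.7] [0.5942 0.0737 0.0065]
```

Emit:
{"name": "send_rows", "arguments": {"increments": [[[-0.12,-0.31,-0.1,-0.06],[-0.24,-0.62,-0.2,-0.12],[-0.34,-0.9,-0.3,-0.185],[-0.365,-0.98,-0.35,-0.185],[-0.365,-0.98,-0.35,-0.185]]], "jaw": 0.6}}

```text
clock: 49.15
tool_pos: [0.5061, -0.037, 0.1483]
orientation: [180.0, 0.3, 7.3]
force: [0.4, 0.4, 0.4]
opening: 0.0531
gripper_force: 0.0
```

Run:
```python
from h import *
np.set_printoptions(precision=4,suppress=True)
c=ctrl.calibration('wrist');o=ctrl.get_obs();print(o['clock'],o['tool_pos'],o['orientation'],o['opening'])
im=save('wrist','w5.png')
for d in ctrl.spot_point('tablet0','wrist'): print(d['conf'],d['pixel'],plane(c,d['pixel'],.0065))
h=cv2.cvtColor(im,cv2.COLOR_RGB2HSV).astype(int); m=(h[:,:,0]>22)&(h[:,:,0]<34)&(h[:,:,1]>90)&(h[:,:,2]>90)
n,l,s,ce=cv2.connectedComponentsWithStats(m.astype(np.uint8))
for i in range(1,n):
    if s[i][4]>60:
        r=cv2.minAreaRect(np.argwhere(l==i)[:,::-1].astype(np.float32)); print(s[i],im[l==i].mean(0).astype(int),plane(c,ce[i][::-1],.0075),r)
for n in('side','scene'):
    cc=ctrl.calibration(n); px={'side':(233.5,346),'scene':(209.5,283.5)}[n]; print(n,plane(cc,px,.0065))
for t in ('washer','pin_top','pin_seat'):
    for d in ctrl.spot_point(t,'wrist')[:3]: print(t,d['conf'],d['pixel'],plane(c,d['pixel'],.052 if t=='pin_top' else .01 if t=='pin_seat' else 0))
```

```text
49.15 [ 0.5061 -0.037   0.1483] [179.9745   0.2523   7.3282] 0.05307903124527463
0.91 [105.6, 418.2] [ 0.5959 -0.1211  0.0065]
0.84 [63.0, 208.8] [0.6076 0.0717 0.0065]
0.7 [183.3, 313.2] [ 0.5101 -0.0344  0.0065]
0.7 [86.6, 321.7] [ 0.6007 -0.0306  0.0065]
0.63 [36.8, 210.2] [0.629  0.0712 0.0065]
0.61 [61.4, 420.3] [ 0.6331 -0.1146  0.0065]
0.6 [103.0, 192.0] [0.5715 0.086  0.0065]
0.58 [81.8, 203.5] [0.5912 0.076  0.0065]
0.38 [82.3, 198.9] [0.5903 0.0801 0.0065]
[196  24  29  18 434] [163 159  93] [0.6324 0.0718 0.0075] ((210.0, 32.5), (17.0, 28.0), 90.0)
[410  48  26  26 319] [163 157  93] [ 0.6342 -0.1165  0.0075] ((422.51641845703125, 60.819671630859375), (23.991971969604492, 25.44054412841797), 5.19442892074585)
[183  52  39  37 834] [159 155  90] [0.6    0.0781 0.0075] ((201.1000213623047, 71.30000305175781), (30.857736587524414, 32.64659118652344), 26.56505012512207)
[307  80  23  19 180] [167 159  93] [ 0.598  -0.0279  0.0075] ((318.2499694824219, 88.75000762939453), (15.689290046691895, 22.94558334350586), 78.69007110595703)
[179  90  29  28 499] [166 163  95] [0.5709 0.0853 0.0075] ((193.0, 103.5), (26.385601043701172, 22.360679626464844), 26.56505012512207)
[408  93  23  25 300] [167 162  96] [ 0.5963 -0.1219  0.0075] ((419.0, 105.0), (24.0, 22.0), 90.0)
[304 175  20  21 305] [173 170 101] [ 0.5073 -0.0344  0.0075] ((313.5, 185.0), (20.0, 19.0), 90.0)
side [ 0.5091 -0.0332  0.0065]
scene [ 0.5055 -0.0371  0.0065]
washer 0.9 [317.6, 334.4] [ 0.3506 -0.0799  0.    ]
pin_top 0.59 [86.0, 550.2] [ 0.6226 -0.2054  0.052 ]
pin_seat 0.85 [84.2, 514.9] [ 0.6256 -0.2026  0.01  ]
```

Emit:
{"name": "send_rows", "arguments": {"increments": [[[0.003,0.005,-0.25,0],[0.003,0.005,-0.5,0],[0.003,0.005,-0.68,0],[0.003,0.005,-0.728,0],[0.003,0.005,-0.728,0]]]}}

```text
clock: 50.02
tool_pos: [0.5091, -0.0341, 0.0049]
orientation: [180.0, 0.0, 7.5]
force: [-0.3, 0.4, 1.0]
opening: 0.0525
gripper_force: 0.0
```

Emit:
{"name": "send_rows", "arguments": {"increments": [[[0,0,0,0],[0,0,0,0],[0,0,0,0],[0,0,0.2,0],[0.1,0.03,0.32,0],[0.4,0.1,0.32,0],[0.592,0.155,0.25,0],[0.592,0.155,0.19,0],[0.592,0.155,0.19,0]]], "jaw": 0}}

```text
clock: 51.15
tool_pos: [0.6254, -0.004, 0.0414]
orientation: [180.0, 0.2, 7.4]
force: [0.2, -0.4, -0.8]
opening: 0.0006
gripper_force: 0.0
```

```bash
python3 cnt.py n|grep -v net|cut -c1-90
python3 - <<'E'
from h import *
np.set_printoptions(precision=4,suppress=True)
c=ctrl.calibration('wrist'); im=save('wrist','w6.png')
h=cv2.cvtColor(im,cv2.COLOR_RGB2HSV).astype(int); m=(h[:,:,0]>22)&(h[:,:,0]<34)&(h[:,:,1]>90)&(h[:,:,2]>90)
n,l,s,ce=cv2.connectedComponentsWithStats(m.astype(np.uint8))
for i in range(1,n):
    if s[i][4]>60: print(s[i],plane(c,ce[i][::-1],.0075))
E
```

```text
t 51.15 [ 0.625 -0.004  0.041] yaw 7.400172848153139 tray xy 0.021046259820210706 0.011832
side px [353, 193, 8, 6, 42] [196 192  75] tray [-0.02   0.108]
side px [363, 192, 10, 8, 57] [187 181  69] tray [0.01 0.1 ]
side px [375, 220, 7, 7, 35] [188 180  70] tray [-0.005 -0.002]
side px [342, 230, 9, 8, 49] [209 200  77] tray [-0.1   -0.005]
side px [397, 246, 10, 9, 60] [195 189  73] tray [ 0.015 -0.098]
side px [383, 250, 11, 9, 67] [190 185  71] tray [-0.022 -0.098]
scene px [238, 212, 7, 7, 39] [179 171  45] tray [-0.025 -0.103]
scene px [230, 220, 9, 7, 43] [187 180  49] tray [ 0.009 -0.103]
scene px [290, 234, 20, 14, 134] [174 164  43] tray [-0.011  0.094]
scene px [285, 244, 7, 4, 16] [171 169  54] tray [0.021 0.076]
[185 214  39  15 481] [0.6227 0.0721 0.0075]
[ 463  227   37   33 1013] [ 0.6311 -0.1175  0.0075]
[169 232  51  48 972] [0.5974 0.0803 0.0075]
[459 274  27   5  76] [ 0.6052 -0.1204  0.0075]
```

Emit:
{"name": "send_rows", "arguments": {"increments": [[[-0.2,-0.05,0.12,0],[-0.45,-0.12,0.12,0],[-0.592,-0.155,0.1,0],[-0.592,-0.155,0,0],[-0.592,-0.155,-0.15,0],[-0.592,-0.155,-0.19,0]]], "jaw": 0.42}}

```text
clock: 52.15
tool_pos: [0.5077, -0.0348, 0.0042]
orientation: [180.0, 0.1, 7.4]
force: [-0.1, -0.1, 0.2]
opening: 0.0366
gripper_force: 0.0
```

Emit:
{"name": "send_rows", "arguments": {"increments": [[[0,0,0,0],[0,0,0,0],[0,0,0,0],[0,0,0,0]]], "jaw": 0}}

```text
clock: 52.65
tool_pos: [0.5094, -0.0344, 0.0057]
orientation: [-180.0, -0.1, 7.4]
force: [-0.7, 0.9, 7.4]
opening: 0.0196
gripper_force: 30.0
```

Gripped (19.6 mm). Carry to the middle bay and release.

Emit:
{"name": "send_rows", "arguments": {"increments": [[[0,0,0.2,0],[0.15,0.04,0.32,0],[0.42,0.11,0.32,0],[0.592,0.155,0.25,0],[0.592,0.155,0.17,0],[0.592,0.155,0.17,0]]]}}

```text
clock: 53.4
tool_pos: [0.625, -0.004, 0.0369]
orientation: [180.0, 0.2, 7.4]
force: [-0.8, 0.3, 0.3]
opening: 0.0196
gripper_force: 30.0
```

Emit:
{"name": "send_rows", "arguments": {"increments": [[[0,0,0,0],[0,0,0,0],[0,0,0.2,0],[-0.3,-0.25,0.45,0],[-0.6,-0.5,0.5,0],[-0.85,-0.75,0.5,0]]], "jaw": 0.5}}

```text
clock: 54.15
tool_pos: [0.4937, -0.1193, 0.1358]
orientation: [180.0, -0.2, 7.5]
force: [0.9, -0.6, 0.3]
opening: 0.0442
gripper_force: 0.0
```

```bash
cat > wash.py <<'E'
from h import *
np.set_printoptions(precision=4,suppress=True)
c=ctrl.calibration('wrist');o=ctrl.get_obs();print(o['clock'],o['tool_pos'],o['orientation'],o['opening'],o['force'])
im=save('wrist','w7.png')
for d in ctrl.trace('washer','wrist'):
    m=d['mask'].astype(np.uint8); k,_=cv2.findContours(m,cv2.RETR_EXTERNAL,cv2.CHAIN_APPROX_NONE); k=max(k,key=cv2.contourArea)
    P=np.array([plane(c,p[0][::-1],.008)[:2] for p in k]); (x,y),r=cv2.minEnclosingCircle((P*1000).astype(np.float32))
    print('washer',d['conf'],d['bbox'],'circ',x/1000,y/1000,r)
for t,z in (('pin_top',.052),('pin_seat',.01),('washer',0)):
    for d in ctrl.spot_point(t,'wrist')[:3]: print(t,d['conf'],d['pixel'],plane(c,d['pixel'],z))
E
python3 wash.py; python3 cnt.py n|grep -v net|cut -c1-90
```

```text
54.15 [ 0.4937 -0.1193  0.1358] [179.9892  -0.1987   7.4899] 0.04421477121205502 [ 0.8793 -0.5827  0.3041]
washer 0.71 [253.4, 308.1, 292.2, 335.9] circ 0.341978271484375 -0.08859237670898437 25.54231071472168
pin_top 0.97 [49.2, 456.2] [ 0.6241 -0.2031  0.052 ]
pin_seat 0.87 [56.4, 433.7] [ 0.625  -0.2022  0.01  ]
washer 0.58 [314.2, 262.9] [ 0.3439 -0.0802  0.    ]
washer 0.49 [55.2, 218.5] [ 0.6031 -0.02    0.    ]
t 54.4 [ 0.495 -0.119  0.135] yaw 7.396309200286929 tray xy -0.12310725738307121 -0.085140
side px [376, 192, 6, 6, 26] [190 184  69] tray [0.04  0.091]
side px [381, 213, 8, 7, 45] [190 188  73] tray [0.022 0.014]
side px [397, 246, 10, 9, 62] [192 187  72] tray [ 0.015 -0.098]
side px [383, 250, 11, 10, 68] [190 184  71] tray [-0.023 -0.099]
scene px [238, 212, 8, 7, 44] [176 169  44] tray [-0.028 -0.103]
scene px [230, 220, 9, 7, 42] [182 176  46] tray [ 0.009 -0.102]
scene px [262, 223, 8, 8, 46] [157 145  38] tray [-0.017 -0.014]
scene px [263, 233, 9, 7, 41] [178 175  49] tray [0.014 0.009]
scene px [285, 234, 25, 14, 149] [168 160  42] tray [-0.007  0.092]
```

Emit:
{"name": "send_rows", "arguments": {"increments": [[[-0.27,-0.19,-0.03,0],[-0.5,-0.35,-0.05,0],[-0.55,-0.39,-0.05,0],[-0.55,-0.39,-0.05,0]]], "jaw": 0.95}}

```text
clock: 55.1
tool_pos: [0.3849, -0.1967, 0.1239]
orientation: [180.0, -0.0, 7.4]
force: [1.4, 1.0, 0.3]
opening: 0.0782
gripper_force: 0.0
```

```bash
python3 wash.py
```

```text
55.1 [ 0.3849 -0.1967  0.1239] [179.9876  -0.0177   7.4024] 0.07817675836708741 [1.4179 0.9874 0.3335]
washer 0.96 [283.4, 160.2, 345.9, 222.5] circ 0.38833209228515625 -0.1972030334472656 28.57054328918457
washer 0.79 [157.9, 186.5, 219.7, 244.1] circ 0.3481254577636719 -0.08221147155761718 28.622596740722656
washer 0.64 [294.9, 264.0, 345.4, 311.5] circ 0.30100418090820313 -0.21293659973144533 24.509357452392578
washer 0.91 [187.5, 315.3] [ 0.3903 -0.196   0.    ]
washer 0.89 [286.7, 317.0] [ 0.2849 -0.2116  0.    ]
washer 0.75 [215.4, 191.3] [ 0.3472 -0.0809  0.    ]
```

Emit:
{"name": "send_rows", "arguments": {"increments": [[[0.017,-0.002,-0.25,0],[0.017,-0.002,-0.48,0],[0.017,-0.002,-0.6,0],[0.017,-0.002,-0.605,0],[0.017,-0.002,-0.605,0]]]}}

```text
clock: 55.98
tool_pos: [0.3885, -0.1966, 0.0026]
orientation: [-180.0, 0.0, 7.5]
force: [-0.3, -0.2, 0.8]
opening: 0.083
gripper_force: 0.0
```

Emit:
{"name": "send_rows", "arguments": {"increments": [[[0,0,0,0],[0,0,0,0],[0,0,0,0],[0,0,0,0]]], "jaw": 0.4}}

```text
clock: 56.48
tool_pos: [0.3882, -0.1969, 0.0031]
orientation: [180.0, -0.0, 7.4]
force: [-0.1, 0.9, 2.2]
opening: 0.0545
gripper_force: 30.0
```

Emit:
{"name": "send_rows", "arguments": {"increments": [[[0,0,0.2,0],[0.05,0,0.4,-0.1],[0.2,0,0.4,-0.22],[0.35,0,0.4,-0.34],[0.5,0,0.4,-0.46],[0.65,0,0.4,-0.58],[0.8,0,0.4,-0.7],[0.9,0,0.4,-0.82],[1,0,0.4,-0.94],[1,0,0.4,-1],[1,0,0.4,-1]]]}}

```text
clock: 57.85
tool_pos: [0.5875, -0.1968, 0.0821]
orientation: [179.9, 0.0, -78.5]
force: [-0.7, -0.9, -1.6]
opening: 0.0545
gripper_force: 30.0
```

```bash
cat > pin.py <<'E'
from h import *
np.set_printoptions(precision=4,suppress=True)
c=ctrl.calibration('wrist');o=ctrl.get_obs();t=o['tool_pos'];print(o['clock'],t,o['orientation'],o['opening'],o['force'])
im=save('wrist','w8.png')
for d in ctrl.trace('washer','wrist')[:2]:
    m=d['mask'].astype(np.uint8); k,_=cv2.findContours(m,cv2.RETR_EXTERNAL,cv2.CHAIN_APPROX_NONE); k=max(k,key=cv2.contourArea)
    P=np.array([plane(c,p[0][::-1],t[2]+.005)[:2] for p in k]); (x,y),r=cv2.minEnclosingCircle((P*1000).astype(np.float32))
    print('washer',d['conf'],d['bbox'],'circ',x/1000,y/1000,r)
for t2,z in (('washer',t[2]-.003),('pin_top',.052),('pin_seat',.01)):
    for d in ctrl.spot_point(t2,'wrist')[:2]: print(t2,d['conf'],d['pixel'],plane(c,d['pixel'],z))
for cam in('side','scene'):
    cc=ctrl.calibration(cam); ctrl.snapshot(cam)
    for t2,z in (('pin_top',.052),('pin_seat',.01)):
        for d in ctrl.spot_point(t2,cam)[:1]: print(cam,t2,d['conf'],d['pixel'],plane(cc,d['pixel'],z))
E
python3 pin.py
```

```text
57.85 [ 0.5875 -0.1968  0.0821] [179.924    0.0323 -78.4852] 0.05454935788272706 [-0.7204 -0.8566 -1.6403]
washer 0.62 [262.7, 204.5, 365.8, 281.1] circ 0.5876598510742187 -0.19777633666992187 28.068830490112305
washer 0.54 [625.1, 234.2, 640.0, 267.0] circ 0.4121885375976562 -0.23586016845703126 9.639117240905762
pin_top 0.64 [211.2, 265.2] [ 0.6213 -0.2041  0.052 ]
pin_seat 0.8 [191.6, 269.4] [ 0.6245 -0.2047  0.01  ]
side pin_top 0.59 [273.4, 414.0] [ 0.6242 -0.2047  0.052 ]
side pin_seat 0.63 [281.5, 412.8] [ 0.6304 -0.2043  0.01  ]
scene pin_top 0.83 [197.3, 211.8] [ 0.6133 -0.2103  0.052 ]
scene pin_seat 0.94 [209.6, 215.3] [ 0.6166 -0.2032  0.01  ]
```

Run:
```python
import cv2,numpy as np
a=cv2.imread('pics/w8.png'); h=cv2.cvtColor(a,cv2.COLOR_BGR2HSV)
g=a.max(2)
for r in range(166,222): print(r,''.join('O' if (h[r,c,0]<22 and h[r,c,1]>140) else ' .:-=+*#%@'[min(9,int(g[r,c])//24)] for c in range(225,310)))
```

```text
166 **===============================================================================-:::
167 **=-==============================================================================---
168 **=-================================================================================-
169 **=-=================================================================================
170 *+--=================================================================================
171 *+--=================================================================================
172 *+--=================================================================================
173 *+--=================================================================================
174 *+--=================================================================================
175 *+--=================================================================================
176 *+-==================================================================================
177 *+--=================================================================================
178 *+-=-===========
[... 3239 characters left out ...]
=------------=---:--==+++==----::-----=------==--::OOOOOOOOOOOO*OOOOOO
215 *=--------------=--------------=-:--=====---:::-----------=---::OOOOOOOOOOOOOOOOOOOOO
216 +=-------=-==---=-=-----------------:------::-------=-------::OOOOOOOOOOOOOOOOOOOOOOO
217 *=-------------------------------------:::------------=----:OOOOOOOOOOOOOOOOOOOOOOOOO
218 *=------::::::--------------------------------------------:OOOOOOOOOOOOOOOOOOOOOOOOOO
219 *=------:::::.:----------------------=-------------------:OOOOOOOOOOOOOOOOOOOOOOOOOOO
220 *=-----:::::::.---------------------------------------=-:OOOOOOOOOOOOOOOOOOOOOOOOOOOO
221 *=-----:::::::::---------------------------------------:OOOOOOOOOOOOOOOOOOOOOOOOOOOOO
```

Run:
```python
from h import *
c=ctrl.calibration('wrist')
print(plane(c,(209,263),.052),plane(c,(193,272),.011),ctrl.get_obs()['tool_pos'])
```

```text
[ 0.62353088 -0.20506761  0.052     ] [ 0.62296695 -0.20411784  0.011     ] [ 0.58800926 -0.19687185  0.08291277]
```

Emit:
{"name": "send_rows", "arguments": {"increments": [[[0.1,-0.02,0,0],[0.176,-0.034,0,0],[0.176,-0.034,0,0],[0.176,-0.034,-0.08,0],[0.176,-0.034,-0.14,0],[0.176,-0.034,-0.19,0],[0.176,-0.034,-0.19,0]]]}}

```text
clock: 59.28
tool_pos: [0.6223, -0.2036, 0.0435]
orientation: [179.9, 0.0, -78.5]
force: [0.9, -0.3, -2.0]
opening: 0.0547
gripper_force: 30.0
```

```bash
python3 pin.py|head -4
```

```text
59.275 [ 0.6223 -0.2036  0.0435] [179.8742   0.0365 -78.5182] 0.05472209374877111 [ 0.864  -0.2855 -1.9614]
washer 0.89 [262.7, 208.8, 365.4, 280.4] circ 0.6225097045898438 -0.20425186157226563 27.57541847229004
washer 0.93 [252.0, 310.2] [ 0.6245 -0.2018  0.0405]
pin_top 0.74 [261.3, 316.7] [ 0.6211 -0.2029  0.052 ]
```

Emit:
{"name": "send_rows", "arguments": {"increments": [[[0,0,-0.05,0],[0,0,-0.1,0],[0,0,-0.145,0],[0,0,-0.155,0]]]}}

```text
clock: 60.32
tool_pos: [0.6226, -0.2036, 0.0131]
orientation: [179.9, 0.0, -78.5]
force: [-3.3, 2.2, 6.8]
opening: 0.0549
gripper_force: 30.0
```

Emit:
{"name": "send_rows", "arguments": {"increments": [[[0,0,0,0],[0,0,0,0],[0,0,0,0],[0,0,0.15,0],[0,0,0.4,0],[0,0,0.7,0],[0,0,0.8,0]]], "jaw": 0.95}}

```text
clock: 61.2
tool_pos: [0.6252, -0.2041, 0.1789]
orientation: [-179.6, -0.1, -78.5]
force: [-0.3, 0.8, -0.1]
opening: 0.0834
gripper_force: 0.0
```

```bash
python3 - <<'E'
from h import *
np.set_printoptions(precision=4,suppress=True)
c=ctrl.calibration('wrist');o=ctrl.get_obs();print(o['clock'],o['tool_pos'],o['opening'],o['force'])
save('wrist','w9.png')
for d in ctrl.trace('washer','wrist')[:2]:
    m=d['mask'].astype(np.uint8); k,_=cv2.findContours(m,cv2.RETR_EXTERNAL,cv2.CHAIN_APPROX_NONE); k=max(k,key=cv2.contourArea)
    P=np.array([plane(c,p[0][::-1],.018)[:2] for p in k]); (x,y),r=cv2.minEnclosingCircle((P*1000).astype(np.float32)); print(d['conf'],d['bbox'],x,y,r,'w/h mm',np.ptp(P,0)*1000)
E
python3 cnt.py z|grep -v net|cut -c1-90
python3 tilt.py
```

```text
61.2 [ 0.6252 -0.2041  0.1789] 0.08340554514782075 [-0.3046  0.7596 -0.0595]
0.84 [575.6, 204.8, 629.4, 251.1] 301.516845703125 -219.10865783691406 30.084453582763672 w/h mm [59.3878 49.5301]
0.81 [289.5, 159.0, 342.8, 211.6] 622.4197998046875 -202.79330444335938 28.701051712036133 w/h mm [55.925  56.7331]
t 61.3 [ 0.625 -0.204  0.178] yaw -78.49583982637769 tray xy -0.005184440668158443 -0.1864
side px [363, 191, 10, 8, 58] [192 187  72] tray [0.009 0.101]
side px [353, 193, 8, 6, 44] [199 195  78] tray [-0.021  0.108]
side px [376, 192, 6, 6, 27] [194 188  71] tray [0.04  0.091]
side px [368, 200, 4, 2, 5] [121 100  37] tray [0.007 0.079]
side px [380, 214, 5, 8, 21] [170 159  65] tray [0.015 0.014]
side px [374, 220, 8, 8, 40] [185 177  70] tray [-0.006 -0.002]
side px [397, 247, 8, 8, 39] [196 188  76] tray [ 0.012 -0.099]
side px [383, 250, 11, 9, 66] [198 193  77] tray [-0.022 -0.098]
scene px [238, 212, 8, 7, 44] [176 169  44] tray [-0.027 -0.103]
scene px [230, 220, 9, 7, 42] [182 175  46] tray [ 0.009 -0.102]
scene px [263, 223, 8, 8, 44] [159 147  39] tray [-0.017 -0.014]
scene px [264, 233, 8, 7, 40] [179 176  49] tray [0.014 0.009]
scene px [290, 234, 20, 14, 131] [169 160  41] tray [-0.011  0.094]
scene px [285, 244, 7, 4, 16] [165 163  52] tray [0.021 0.076]
side [(0.71, [342.1, 177.9, 430.3, 301.7]), (0.67, [331.4, 131.3, 364.5, 157.6])] [[{'pixel': [148.3, 344.6], 'conf': 0.9}], [{'pixel': [151.8, 329.2], 'conf': 0.94}]]
scene [(0.93, [354.0, 236.4, 374.1, 284.1])] [[{'pixel': [264.2, 359.6], 'conf': 0.65}], [{'pixel': [246.3, 366.5], 'conf': 0.77}]]
(array([0.5828, 0.2616, 0.0334]), [np.float64(0.004660630718224764), np.float64(0.004660630718224839)])
(array([0.5285, 0.2494, 0.0402]), [np.float64(0.0025941425688869274), np.float64(0.002594142568886923)])
```

```bash
python3 -c "
from plant import ctrl
print(ctrl.close_job())"
```

```text
the job is handed in; nothing more can be done
None
```

I handed the job in at about 61 s of the 72 s allowed. My last camera check showed the washer flat on the ledge about 2 mm off the pin's axis, the tablets 4/2/2 over the left, middle and right bays with none outside, and the empty tin back in its rest about 5 mm from home. I don't have the judge's verdict, and I didn't re-measure the bystander tools.

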